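Change the column in a spring-clip stand

TASK

Change the column in the clip stand: pull the used column up out of the stand's two spring clips and lay it flat in the white tray. Then take the fresh column from the bench and press it down into both clips until it snaps fully home, the same way round as the old one was, with its thin outlet nose lying in the notch of the stand's end plate. Let neither column drop, and leave the bottle, the jars and the timer where they are.

Things in the scene. Friction and masses are not known exactly. Their poses are not given: they have to be found in the camera images.
- new_column: fresh column, loose on the bench: steel tube 24 mm thick with a hexagonal fitting at each end (32 mm across flats) and a thin nose (12 mm thick) at one end only, its tip at x = 106 mm; 186 mm long, 0.11 to 0.23 kg. Origin on the axis, midway between the fittings; +x along the axis to the nose. Bare tube x = -56 to 56 mm (paper label mid), fittings to -80 and 80. Lies on hexagon flats, axis 16 mm above the bench.
- old_column: used column, the same part with the same axes as the fresh one; at the start it is snapped in the stand's clips, its nose in the notch of the end plate, its x axis along the stand's x.
- stand: clip stand, screwed down: grey base plate 178 x 70 mm, top 10 mm above the bench, two C-shaped spring-steel clips, a steel end plate with a notch. Origin on the bench midway between the clips; x along the column's seat, +x to the end plate, z up. Clips at x = -42 and 42 mm, each 16 mm wide along x: between them 68 mm of tube are free for fingers, 38 mm from axis to base plate.
- stand_seat (a point): where a seated column's origin lies: on the seat's axis, 48 mm above the bench, over the stand's origin (axes as the stand's). A seated column can shift 6 mm either way along x until a fitting meets a clip. Pressing a column in takes some 12 to 15 N straight down for both clips together, pulling it out 15 to 18 N straight up. Merely laid on the clips it lies about 20 mm too high.
- stand_lips (a point): midway between the clips, at the height of their lips, 58 mm above the bench. The clips open upward: 15 mm between the lips, flaring to about 27 mm at the top, 67 mm above the bench; each side springs outward to let the 24 mm tube through and closes over it.
- stand_notch (a point): in the notch of the end plate, on the seat's axis, 92 mm from the seat along the stand's +x. The plate is 5 mm thick, its top 61 mm above the bench; the notch is 20 mm wide, open at the top, its bottom 38 mm above the bench.
- tray: shallow white plastic tray for used columns, fixed, 250 x 150 mm, 28 mm high, walls and floor 4 mm thick. Origin under its centre on the bench; x along its long side. A column lying in it has its axis 20 mm above the bench.
- amber_bottle: bystander: brown bottle with a white cap, 64 mm in diameter, 138 mm tall; origin at the centre of its foot.
- sample_jar_a: bystander: clear sample jar with a black cap, 45 mm in diameter, 61 mm tall, the one nearer to the robot; origin at the centre of its foot.
- sample_jar_b: bystander: the other such jar, farther from the robot; origin at the centre of its foot.
- timer: bystander: small white timer lying flat, 58 x 62 x 20 mm; origin at the centre of its underside.
Mind the look-alikes: they are no part of the job. What is shaped like the old_column but blue is not meant.

How it is judged:
By the outcome, as a careful person would: the job done as asked, in the order asked, and still so for the second after the job is handed in, with the robot touching nothing.
It also fails if it takes over 54 s, if anything falls off the work surface, if the arm or the gripper's body presses on something with over 40 N, if the wrist force passes 120 N, or if a joint passes its speed limit or range.

ROBOT

A 6-joint arm with a two-finger parallel gripper is mounted at the origin on a cart in front of the work surface, level with it; the furniture and walls round the work are solid. World frame = base frame: x ahead of the robot, y to its left, z up, the work surface at z = 0. Lengths are in m, angles in rad, forces in N, time in s.
With the tool pointing down it reaches from about 0.25 to 0.725 m from the base axis. Payload 9.7 kg.
Tool frame: the origin (TCP) lies at the very end of the fingers, on their centre line; the grasp point (between the pads) lies 19 mm behind it (grip_depth is the distance from the TCP to the grasp point, in m); z points along the fingers, y is the line along which they close (so a half turn about z gives the same grasp; the last joint's range is limited). The gripper opens to 85 mm and grips with 20 to 120 N. Pads are 22 mm wide; open, the fingers measure 114 mm over their backs; the gripper's body (76 mm by 85 mm) begins 54 mm behind the grasp point. The pads swing forward as they close: fully open they stand 13 mm farther back than shut.
Start: joints at [1.22, 0.087, 0.176, 1.66, 0, 1.571], TCP at [0.189, 0.517, 0.208] pointing down, gripper open.
Joint ranges: [-3.13, 3.13], [-0.85, 1.81], [-1.15, 1.24], [-2.2, 2.28], [-1.44, 1.52], [-3.14, 3.14]. Speed limits (rad/s): [2.22, 2.22, 2.57, 3.14, 3.14, 3.14].

INTERFACE

Orientations are given as a rotation vector (axis times angle).
In Python, from cell import observe, grab_frame, camera_params, finish_job, recognise, grip_depth gives the robot as it stands.
- The arm moves only by the shell command python3 -m jog 'ROWS' [FORCE]. ROWS is JSON, a list of rows, each an object of numbers: "wx", "wy", "wz": the turn, a rotation vector about the world's x, y, z in degrees; "tx", "ty", "tz": the shift along the world's x, y, z in m; "jaw": the opening, from 0 (shut) to 1 (fully open). In form: [{"wx": .., "wy": .., "wz": .., "tx": .., "ty": .., "tz": .., "jaw": ..}, ...]. A call has exactly 10 rows; each row is the pose to reach, as a shift and turn from the pose commanded when the call began; what a row does not reach only later rows make up. A row lasts 1/12 s, in which the tool goes at most 41.7 mm and 7.16 degrees, less where a joint would pass 70% of its speed; a pose out of reach is approached as far as the arm can. A call with a gripper value outside its range is refused whole. The fingers move at their own pace and stop on an object; FORCE is the grip in N (left out, the last holds). Time passes only in rows, so rows that repeat a pose let the fingers close, or fill a call up. It gives the time, the measured TCP pose, the force, the opening and the grip force at its end, in the units of the state.
- observe(): the state, without advancing time (a new reading comes with each control period).
- grab_frame(name): name is "scene" or "top"; returns the picture (420x560x3 uint8, red, green, blue); there is no depth.
- camera_params(name): a dict with "mtx" (3x3 intrinsics, pixels), "k1" (the pictures are not rectified: a ray, as slopes to the right and down, at radius r is drawn at 1 + k1 r^2 times it, then the intrinsics apply), "rvec" (rotation vector, rad) and "tvec" (3), from world to camera coordinates, as OpenCV has them. Camera axes: x right, y down, z forward; pixel columns grow to the right and rows downward; lengths in m; the calibration is good to about 2 mm. A picture is of the moment at which its call begins. camera_params takes no time and is no camera call.
- finish_job(): hands the job in; it is judged then, once.
Trained networks look in the newest picture that a camera, given by its name, has taken for a name from the list of things; names that differ only in an ending like _2 or _b are one class to them, and where a whole thing is asked for, a point or a joint stands for the part that bears it (a point fixed in the world has none). Each returns a list of dicts, best first, with "p" (0 to 1); they miss things now and then, are a little off and sometimes report something else, mostly with a low value. They report only what shows in the picture. A call takes as long as a camera call. They do not tell look-alikes from the thing itself.
- recognise(camera, target): "centre" ([row, column] as shares, 0 to 1, of the picture: columns of its width, rows of its height, amid what is visible of it).
The state is a dict: "clock": time; "q": joint angles; "dq": joint speeds; "effort": joint torques, N m; "position": TCP position; "tcp_rot": TCP orientation; "force": force on the tool from outside, world axes, zero at the start; "torque": the same for the moment, N m; "opening": finger opening in m; "finger_force": force on a finger pad.
Only numpy, scipy, OpenCV 4.12 (cv2) and the standard library are available. Lean on these libraries where they do the work, as an engineer would, in place of code of your own. Each camera call takes 0.05 s, during which the arm holds its last target. There are 200 camera calls.

## Working session

There is one attempt and no reset: what is moved stays moved. The work goes in short steps, Python scripts to look and compute and a shell command to move; the robot and the scene stay as the last step left them, time stands still between calls to the robot, and variables do not carry over. Pictures are saved under pics/ and viewed, at most 10 in all, crops included, and the job is handed in when it is done.

```bash
ls && mkdir -p pics && cat > h.py <<'E'
import numpy as np, cv2
from cell import *
def ray(cam,px):
    P=camera_params(cam);K=np.array(P["mtx"]);k=P["k1"]
    R=cv2.Rodrigues(np.array(P["rvec"],float))[0];t=np.array(P["tvec"],float).ravel()
    u=cv2.undistortPoints(np.array([[px]],float),K,np.array([k,0,0,0],float))[0,0]
    return -R.T@t, R.T@np.array([u[0],u[1],1.])
def atz(cam,px,z):
    c,d=ray(cam,px);return c+d*(z-c[2])/d[2]
def proj(cam,pt):
    P=camera_params(cam)
    return cv2.projectPoints(np.array([pt],float),np.array(P["rvec"],float),np.array(P["tvec"],float),np.array(P["mtx"],float),np.array([P["k1"],0,0,0],float))[0].ravel()
def shot(cam,fn):
    im=grab_frame(cam);cv2.imwrite("pics/"+fn,im[:,:,::-1]);return im
E
python3 - <<'E'
from h import *
for c in("top","scene"):
    shot(c,c+"0.png")
    for n in ("new_column","old_column","stand","tray","amber_bottle","sample_jar_a","timer"):
        for r in recognise(c,n):
            px=(r["centre"][1]*560,r["centre"][0]*420)
            print(c,n,round(r["p"],2),np.round(px),np.round(atz(c,px,0.02),3))
    print(ray(c,(280,210)))
s=observe();print(s["clock"],s["position"],s["tcp_rot"],s["opening"],grip_depth)
E
```

```text
pics
top new_column 0.9 [297. 256.] [0.493 0.073 0.02 ]
top new_column 0.42 [225. 221.] [0.484 0.369 0.02 ]
top old_column 0.9 [227. 224.] [0.478 0.358 0.02 ]
top old_column 0.6 [159. 191.] [0.47  0.648 0.02 ]
top stand 0.8 [221. 221.] [0.479 0.383 0.02 ]
top tray 0.84 [374. 307.] [ 0.458 -0.259  0.02 ]
top amber_bottle 0.55 [353. 221.] [ 0.708 -0.051  0.02 ]
top sample_jar_a 0.7 [313. 193.] [0.735 0.128 0.02 ]
top sample_jar_a 0.69 [223. 225.] [0.469 0.368 0.02 ]
top sample_jar_a 0.67 [322. 222.] [0.65  0.049 0.02 ]
top timer 0.84 [380. 251.] [ 0.65  -0.189  0.02 ]
top timer 0.17 [220. 227.] [0.458 0.374 0.02 ]
(array([ 0.11533587, -0.04191249,  1.96562643]), array([ 0.24840433,  0.12371323, -0.96076486]))
scene new_column 0.66 [288. 253.] [0.498 0.041 0.02 ]
scene old_column 0.72 [169. 185.] [0.431 0.64  0.02 ]
scene old_column 0.59 [221. 202.] [0.509 0.412 0.02 ]
scene stand 0.74 [216. 216.] [0.449 0.347 0.02 ]
scene stand 0.34 [330. 232.] [0.663 0.046 0.02 ]
scene tray 0.71 [358. 323.] [ 0.446 -0.279  0.02 ]
scene amber_bottle 0.62 [359. 232.] [ 0.728 -0.009  0.02 ]
scene amber_bottle 0.5 [331. 211.] [0.748 0.132 0.02 ]
scene sample_jar_a 0.68 [329. 233.] [0.655 0.041 0.02 ]
scene timer 0.9 [384. 274.] [ 0.631 -0.197  0.02 ]
scene timer 0.74 [215. 216.] [0.445 0.347 0.02 ]
(array([-0.1804599 , -0.81129001,  0.79866114]), array([ 0.5247775 ,  0.68475203, -0.50576012]))
0.8 [0.18899218 0.51652775 0.20821305] [-5.48197720e-01 -3.09338364e+00 -1.21490882e-04] 0.08533942954502755 0.0187
```

View pics/top0.png

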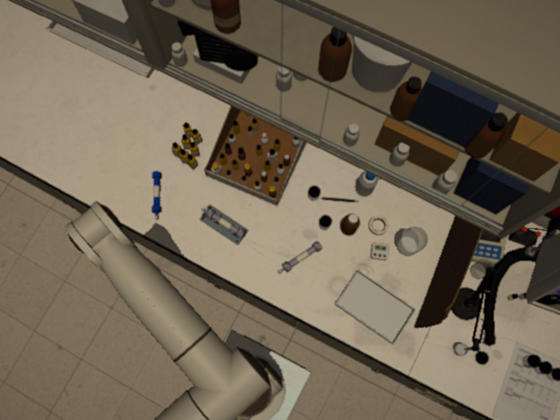

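View pics/scene0.png

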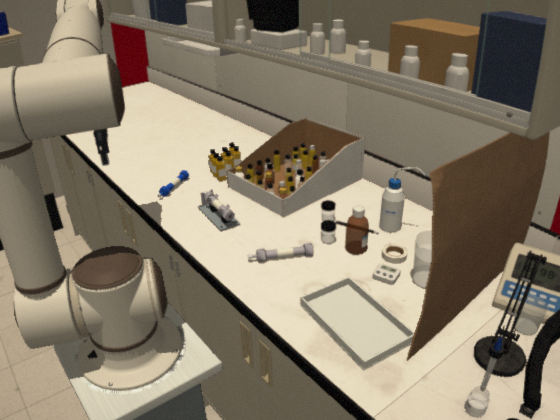

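The top picture shows three column-shaped things: a blue one at (157,195), which is the look-alike; a steel one in the stand at (223,224), which is old_column; and a loose steel one at (300,257), which is new_column. The tray is at (374,306). Next I'll check both columns in one enlarged crop.

```bash
python3 - <<'E'
from h import *
t=cv2.imread("pics/top0.png");s=cv2.imread("pics/scene0.png")
def c(im,x,y,w=50,h=37):
    return cv2.resize(im[y-h:y+h,x-w:x+w],(400,296),interpolation=cv2.INTER_CUBIC)
o=np.vstack([np.hstack([c(t,223,224),c(t,300,257)]),np.hstack([c(s,218,208),c(s,282,253)])])
o=cv2.convertScaleAbs(o,alpha=1.4)
cv2.imwrite("pics/crop.png",o)
E
```

```text
(no output)
```

View pics/crop.png

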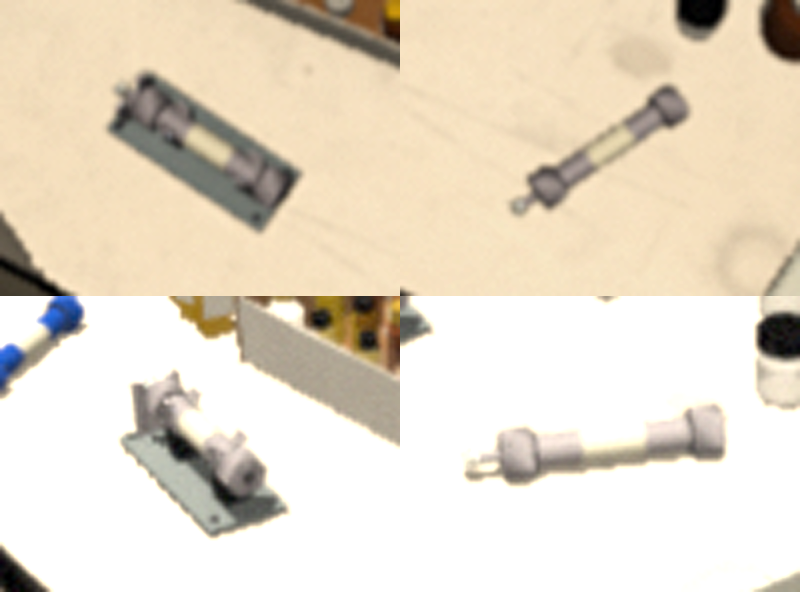

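The crop confirms it. The stand's column has its nose at the upper left, at about top px (202,210), in the end plate. The loose steel column has its nose tip at about top px (279,272) and its far end at about (421-250 → 321,244). The blue one is left out.

```bash
cat >> h.py <<'E'
from scipy.optimize import least_squares
def fitpose(obs,p0):
    # obs: (cam, local xyz, px) ; pose x,y,yaw on bench
    def w(p,l):
        c,s=np.cos(p[2]),np.sin(p[2]);return np.array([p[0]+c*l[0]-s*l[1],p[1]+s*l[0]+c*l[1],l[2]])
    f=lambda p:np.concatenate([proj(c,w(p,l))-px for c,l,px in obs])
    r=least_squares(f,p0,loss="soft_l1");return r.x,np.round(r.fun if 0 else f(r.x),1)
def w3(p,l):
    c,s=np.cos(p[2]),np.sin(p[2]);return np.array([p[0]+c*l[0]-s*l[1],p[1]+s*l[0]+c*l[1],l[2]])
E
python3 - <<'E'
from h import *
A=lambda x,y:(x/4+173,y/4+187)
B=lambda x,y:((x-400)/4+250,y/4+220)
C=lambda x,y:(x/4+168,(y-296)/4+171)
D=lambda x,y:((x-400)/4+232,(y-296)/4+216)
for q in ((108,128),(145,72),(262,230),(300,172)): print(np.round(atz("top",A(*q),.01),3))
for q in ((515,207),(610,145),(670,107)): print(np.round(atz("top",B(*q),.016),3))
st=[("top",(.089,.035,.01),A(108,128)),("top",(-.089,.035,.01),A(262,230)),("top",(-.089,-.035,.01),A(300,172)),
    ("scene",(.089,.035,.01),C(122,438)),("scene",(-.089,.035,.01),C(212,534)),("scene",(-.089,-.035,.01),C(287,508)),]
ps,r=fitpose(st,(.48,.37,1.));print("stand",ps,r)
nc=[("top",(.106,0,.016),B(515,207)),("top",(0,0,.028),B(610,145)),("top",(-.068,0,.030),B(670,104)),
    ("scene",(.106,0,.016),D(467,468)),("scene",(0,0,.022),D(615,446)),("scene",(-.068,0,.024),D(707,430))]
pn,r=fitpose(nc,(.49,.07,2.5));print("new",pn,r)
t0=cv2.imread("pics/top0.png");s0=cv2.imread("pics/scene0.png")
tray=[("top",(0,0,.028),(374,307))]
# overlay
def boxes(p,z0,noz):
    L=[]
    for a,b,r in((-.08,-.056,.016),(-.056,.056,.012),(.056,.08,.016),(.08,.106,.006)):
        L.append([w3(p,v) for v in((a,-r,z0),(b,-r,z0),(b,r,z0),(a,r,z0))])
    return L
out=[]
for cam,im,(x1,y1),(x2,y2) in(("top",t0,(223,224),(300,257)),("scene",s0,(218,208),(282,253))):
    row=[]
    for x,y in((x1,y1),(x2,y2)):
        c=cv2.resize(im[y-37:y+37,x-50:x+50],(400,296),interpolation=cv2.INTER_CUBIC)
        polys=boxes(pn,.016,0)+boxes(ps,.048,0)+[[w3(ps,v) for v in((-.089,-.035,.01),(.089,-.035,.01),(.089,.035,.01),(-.089,.035,.01))]]
        for q in polys:
            pp=np.array([(proj(cam,v)-(x-50,y-37)+.5)*4 for v in q]).round().astype(int)
            cv2.polylines(c,[pp],True,(0,0,255),1)
        row.append(c)
    out.append(np.hstack(row))
cv2.imwrite("pics/ov.png",np.vstack(out))
E
```

```text
[0.449 0.459 0.01 ]
[0.513 0.455 0.01 ]
[0.432 0.284 0.01 ]
[0.497 0.279 0.01 ]
[0.411 0.104 0.016]
[0.502 0.054 0.016]
[0.56  0.021 0.016]
stand [0.4718246  0.36678425 1.45230376] [-0.4  0.3 -0.4  1.3  1.   0.7 -0.1 -1.3 -0.1 -1.3  1.3 -1.4]
new [0.4974738  0.05145408 2.66187413] [-0.   2.2  0.2  0.8  0.4  0.5 -0.3 -1.7 -0.  -2.6  0.6 -2.2]
```

View pics/ov.png

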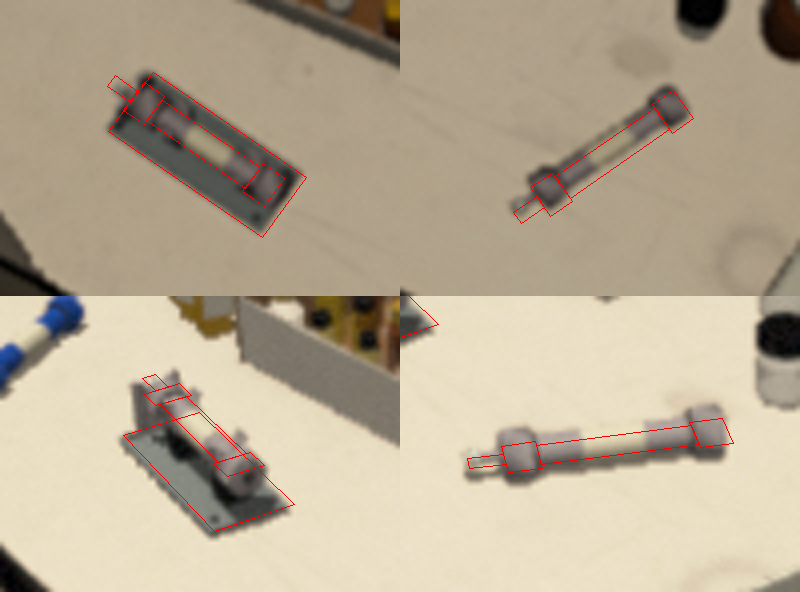

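The model overlay confirms identities and headings, but the two cameras disagree by 1–2 px vertically: drawn too low in top, too high in scene. I'll fit each camera separately and check it against the known TCP, near scene px (103,160).

```bash
python3 - <<'E'
from h import *
k=-.375
A=lambda x,y:(x/4+173+k,y/4+187+k)
B=lambda x,y:((x-400)/4+250+k,y/4+220+k)
C=lambda x,y:(x/4+168+k,(y-296)/4+171+k)
D=lambda x,y:((x-400)/4+232+k,(y-296)/4+216+k)
st=[("top",(.089,.035,.01),A(108,130)),("top",(.089,-.035,.01),A(148,70)),("top",(-.089,.035,.01),A(262,233)),("top",(-.089,-.035,.01),A(301,174)),
    ("scene",(.089,.035,.01),C(122,438)),("scene",(-.089,.035,.01),C(212,536)),("scene",(-.089,-.035,.01),C(288,508)),]
nc=[("top",(.106,0,.016),B(515,208)),("top",(0,0,.028),B(610,146)),("top",(-.068,0,.030),B(670,105)),
    ("scene",(.106,0,.016),D(467,470)),("scene",(0,0,.022),D(615,448)),("scene",(-.068,0,.024),D(708,432))]
for n,o,p0 in(("st",st,(.48,.37,1.45)),("nc",nc,(.49,.07,2.65))):
    for c in("top","scene"):
        p,r=fitpose([q for q in o if q[0]==c],p0);print(n,c,p.round(4),r)
P=np.array(observe()["position"]);print(proj("scene",P),proj("top",P),proj("scene",P+[0,0,.1]))
im=cv2.imread("pics/scene0.png");x,y=100,140
a=cv2.resize(im[y-37:y+37,x-50:x+50],(800,592),interpolation=cv2.INTER_CUBIC)
p=((proj("scene",P)-(x-50,y-37)+.5)*8).astype(int);cv2.circle(a,tuple(int(v) for v in p),3,(0,0,255),-1)
# tray corners
cv2.imwrite("pics/grip0.png",a)
E
```

```text
st top [0.4728 0.3696 1.4655] [-0.6 -0.   0.3  0.1 -0.3  0.2  0.7 -0.3]
st scene [0.467  0.3621 1.4443] [-0.2  0.  -0.5 -0.3  0.8  0.2]
nc top [0.5005 0.0551 2.6356] [-0.6  0.5  0.  -0.3  0.5 -0.2]
nc scene [0.4898 0.0435 2.6499] [-0.6  0.3  0.  -0.5  0.6  0.1]
[108.20274101 168.73803066] [137.70483251 262.46156501] [101.89068547 137.87633568]
```

View pics/grip0.png

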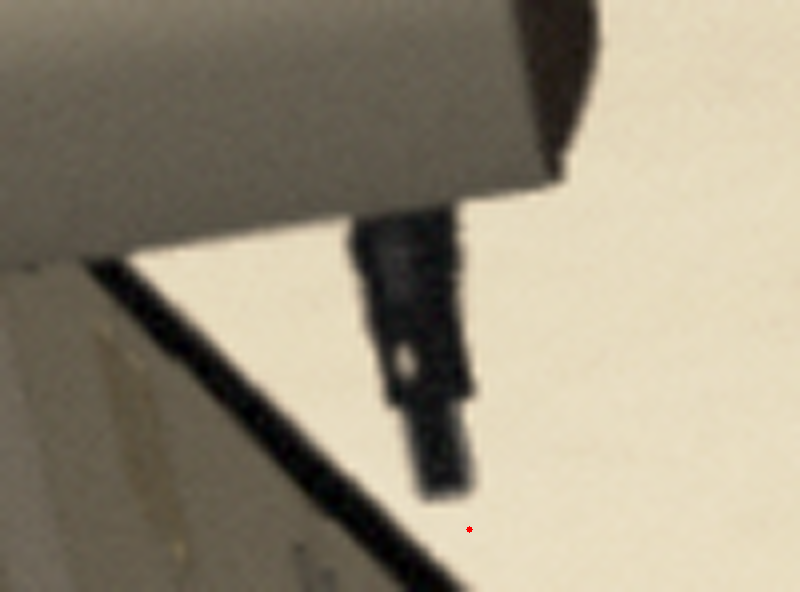

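The TCP's tip projects within about 2 px of the real one, but finger geometry blurs that check. I'll move over the stand with the fingers shut, so the tip sits exactly at the TCP, and measure each camera's bias there.

```bash
python3 -m jog '[{"wz":-7,"tx":0.03,"ty":-0.015,"tz":0,"jaw":0},{"wz":-14,"tx":0.06,"ty":-0.03,"tz":0,"jaw":0},{"wz":-21,"tx":0.09,"ty":-0.045,"tz":-0.01,"jaw":0},{"wz":-28,"tx":0.12,"ty":-0.06,"tz":-0.02,"jaw":0},{"wz":-35,"tx":0.15,"ty":-0.08,"tz":-0.03,"jaw":0},{"wz":-42,"tx":0.18,"ty":-0.1,"tz":-0.05,"jaw":0},{"wz":-49,"tx":0.21,"ty":-0.115,"tz":-0.07,"jaw":0},{"wz":-56,"tx":0.24,"ty":-0.13,"tz":-0.09,"jaw":0},{"wz":-63,"tx":0.27,"ty":-0.145,"tz":-0.1,"jaw":0},{"wz":-70,"tx":0.281,"ty":-0.151,"tz":-0.108,"jaw":0}]' 60 && python3 -m jog '[{"wz":-6.5,"jaw":0},{"wz":-6.5,"jaw":0},{"wz":-6.5,"jaw":0},{"wz":-6.5,"jaw":0},{"wz":-6.5,"jaw":0},{"wz":-6.5,"jaw":0},{"wz":-6.5,"jaw":0},{"wz":-6.5,"jaw":0},{"wz":-6.5,"jaw":0},{"wz":-6.5,"jaw":0}]' 60
python3 - <<'E'
from h import *
s=observe();P=np.array(s["position"]);print(s["clock"],P,s["tcp_rot"],np.round(s["q"],2),s["force"],s["opening"])
o=[]
for c,(x,y) in(("scene",(218,198)),("top",(223,224))):
    im=shot(c,c+"1.png")[:,:,::-1].copy()
    a=cv2.resize(im[y-37:y+37,x-33:x+33],(396,444),interpolation=cv2.INTER_CUBIC)
    p=((proj(c,P)-(x-33,y-37)+.5)*6);print(c,p,proj(c,P));cv2.circle(a,tuple(int(v) for v in p),2,(0,0,255),-1);o.append(a)
cv2.imwrite("pics/g1.png",np.hstack(o))
E
```

```text
0.8 [0.18899218 0.51652775 0.20821305] [-5.48197720e-01 -3.09338364e+00 -1.21490882e-04] [1.22 0.09 0.18 1.66 0.   1.57] [-0.05675389  0.71936913 -0.78636079] 0.08533942954502755
scene [-457.78355395   49.42818394] [108.20274101 168.73803066]
top [-310.77100496  455.76939006] [137.70483251 262.46156501]$[0]: bad value
```

View pics/g1.png

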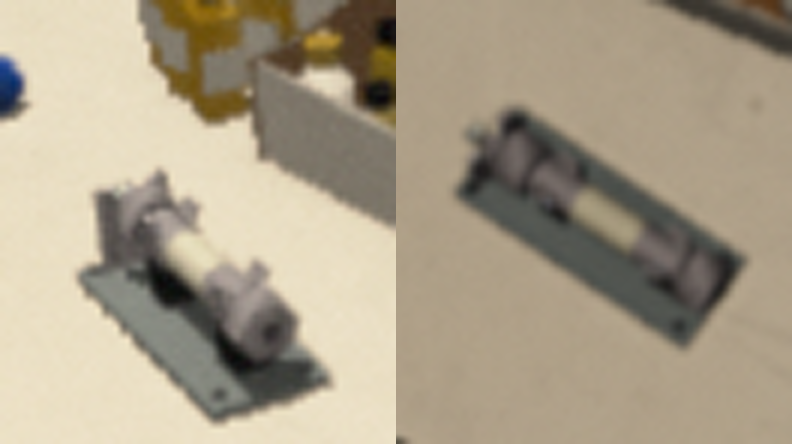

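The move was refused because every row needs all seven keys, so the picture shows only the untouched stand. I'm sending it again.

```bash
python3 -m jog '[{"wx":0,"wy":0,"wz":-7,"tx":0.03,"ty":-0.015,"tz":0,"jaw":0},{"wx":0,"wy":0,"wz":-14,"tx":0.06,"ty":-0.03,"tz":0,"jaw":0},{"wx":0,"wy":0,"wz":-21,"tx":0.09,"ty":-0.045,"tz":-0.01,"jaw":0},{"wx":0,"wy":0,"wz":-28,"tx":0.12,"ty":-0.06,"tz":-0.02,"jaw":0},{"wx":0,"wy":0,"wz":-35,"tx":0.15,"ty":-0.08,"tz":-0.03,"jaw":0},{"wx":0,"wy":0,"wz":-42,"tx":0.18,"ty":-0.1,"tz":-0.05,"jaw":0},{"wx":0,"wy":0,"wz":-49,"tx":0.21,"ty":-0.115,"tz":-0.07,"jaw":0},{"wx":0,"wy":0,"wz":-56,"tx":0.24,"ty":-0.13,"tz":-0.09,"jaw":0},{"wx":0,"wy":0,"wz":-63,"tx":0.27,"ty":-0.145,"tz":-0.1,"jaw":0},{"wx":0,"wy":0,"wz":-70,"tx":0.281,"ty":-0.151,"tz":-0.108,"jaw":0}]' 60 && python3 -m jog '[{"wx":0,"wy":0,"wz":-6.5,"tx":0,"ty":0,"tz":0,"jaw":0},{"wx":0,"wy":0,"wz":-6.5,"tx":0,"ty":0,"tz":0,"jaw":0},{"wx":0,"wy":0,"wz":-6.5,"tx":0,"ty":0,"tz":0,"jaw":0},{"wx":0,"wy":0,"wz":-6.5,"tx":0,"ty":0,"tz":0,"jaw":0},{"wx":0,"wy":0,"wz":-6.5,"tx":0,"ty":0,"tz":0,"jaw":0},{"wx":0,"wy":0,"wz":-6.5,"tx":0,"ty":0,"tz":0,"jaw":0},{"wx":0,"wy":0,"wz":-6.5,"tx":0,"ty":0,"tz":0,"jaw":0},{"wx":0,"wy":0,"wz":-6.5,"tx":0,"ty":0,"tz":0,"jaw":0},{"wx":0,"wy":0,"wz":-6.5,"tx":0,"ty":0,"tz":0,"jaw":0},{"wx":0,"wy":0,"wz":-6.5,"tx":0,"ty":0,"tz":0,"jaw":0}]' 60
python3 - <<'E'
from h import *
s=observe();P=np.array(s["position"]);print(s["clock"],P,s["tcp_rot"],np.round(s["q"],2),s["force"],s["opening"])
o=[]
for c,(x,y) in(("scene",(218,198)),("top",(223,224))):
    im=shot(c,c+"1.png")[:,:,::-1].copy()
    a=cv2.resize(im[y-37:y+37,x-33:x+33],(396,444),interpolation=cv2.INTER_CUBIC)
    p=((proj(c,P)-(x-33,y-37)+.5)*6);print(c,p,proj(c,P));cv2.circle(a,tuple(int(v) for v in p),2,(0,0,255),-1);o.append(a)
cv2.imwrite("pics/g2.png",np.hstack(o))
E
```

```text
clock: 1.73
position: [0.4726, 0.363, 0.0983]
tcp_rot: [2.232, 2.21, -0.002]
force: [-0.6, 0.5, 0.3]
opening: -0.0001
finger_force: 0.0
clock: 2.57
position: [0.47, 0.3656, 0.1003]
tcp_rot: [2.345, 2.09, 0.0]
force: [0.5, -0.0, -0.3]
opening: 0.0004
finger_force: 0.0
2.5667 [0.46996732 0.36559053 0.10025299] [2.34518041e+00 2.09037181e+00 2.03413473e-04] [ 0.66  0.18  0.07  1.46 -0.    2.35] [ 0.5259942  -0.02842303 -0.2843857 ] 0.0003935613207457778
scene [190.13920688 173.35111016] [216.18986781 189.39185169]
top [194.54126702 196.56838648] [221.9235445  219.26139775]
```

View pics/g2.png

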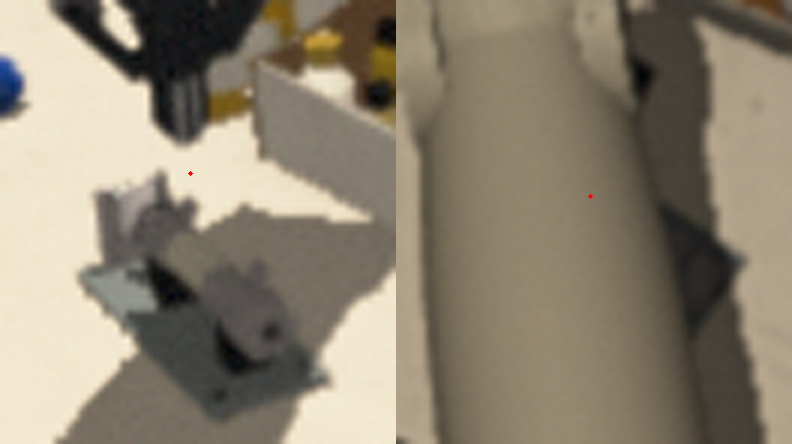

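The shut fingertip shows at scene crop (182,143), but the TCP projects to (190,173), about 5 px lower. On the bench, though, scene sits below the top-camera fit. I'll check whether a height offset reconciles the two.

```bash
python3 - <<'E'
from h import *
k=-.375
A=lambda x,y:(x/4+173+k,y/4+187+k)
B=lambda x,y:((x-400)/4+250+k,y/4+220+k)
C=lambda x,y:(x/4+168+k,(y-296)/4+171+k)
D=lambda x,y:((x-400)/4+232+k,(y-296)/4+216+k)
for n,a,b in(("st+x+y",A(108,130),C(122,438)),("st-x+y",A(262,233),C(212,536)),("st-x-y",A(301,174),C(288,508)),("nose",B(515,208),D(467,470))):
    c1,d1=ray("top",a);c2,d2=ray("scene",b)
    t=np.linalg.lstsq(np.c_[d1,-d2],c2-c1,rcond=None)[0]
    x1=c1+d1*t[0];x2=c2+d2*t[1];print(n,x1.round(4),x2.round(4))
for c in("top","scene"): print(c,camera_params(c))
P=np.array([.47,.3656,.1003])
c,d=ray("scene",(182/6-.5+185,143/6-.5+161));d/=np.linalg.norm(d)
q=c+d*((P-c)@d);print("tip closest",q,"if over P:",c+d*np.linalg.norm((P-c)[:2])/np.linalg.norm(d[:2]))
E
```

```text
st+x+y [0.449  0.4607 0.0058] [0.4474 0.4615 0.0057]
st-x+y [0.431  0.2854 0.0023] [0.4276 0.2871 0.002 ]
st-x-y [0.4973 0.2803 0.0033] [0.4951 0.2815 0.0031]
nose [0.4122 0.1064 0.0033] [0.4081 0.1087 0.0029]
top {'mtx': array([[541.13303541,   0.        , 277.19144081],
       [  0.        , 541.13303541, 213.89662981],
       [  0.        ,   0.        ,   1.        ]]), 'k1': -0.10054663702411464, 'rvec': array([ 2.48512097, -1.49582421,  0.20838399]), 'tvec': array([-0.09448469,  0.61088719,  1.86992935])}
scene {'mtx': array([[477.4152205 ,   0.        , 276.1967209 ],
       [  0.        , 477.4152205 , 211.22700453],
       [  0.        ,   0.        ,   1.        ]]), 'k1': -0.17097492659500924, 'rvec': array([ 2.00549108, -0.70275884,  0.36754735]), 'tvec': array([-0.33411342,  0.31368496,  1.05763265])}
tip closest [0.47116762 0.37331979 0.11478476] if over P: [0.46763765 0.36690257 0.11848943]
```

```bash
python3 -m jog '[{"wx":0,"wy":0,"wz":0,"tx":-0.04,"ty":0,"tz":0,"jaw":0},{"wx":0,"wy":0,"wz":0,"tx":-0.08,"ty":0,"tz":0,"jaw":0},{"wx":0,"wy":0,"wz":0,"tx":-0.09,"ty":0,"tz":-0.03,"jaw":0},{"wx":0,"wy":0,"wz":0,"tx":-0.09,"ty":0,"tz":-0.06,"jaw":0},{"wx":0,"wy":0,"wz":0,"tx":-0.09,"ty":0,"tz":-0.08,"jaw":0},{"wx":0,"wy":0,"wz":0,"tx":-0.09,"ty":0,"tz":-0.09,"jaw":0},{"wx":0,"wy":0,"wz":0,"tx":-0.09,"ty":0,"tz":-0.094,"jaw":0},{"wx":0,"wy":0,"wz":0,"tx":-0.09,"ty":0,"tz":-0.097,"jaw":0},{"wx":0,"wy":0,"wz":0,"tx":-0.09,"ty":0,"tz":-0.098,"jaw":0},{"wx":0,"wy":0,"wz":0,"tx":-0.09,"ty":0,"tz":-0.098,"jaw":0}]' 
python3 - <<'E'
from h import *
s=observe();P=np.array(s["position"]);print(P,s["force"])
im=shot("scene","scene2.png")[:,:,::-1].copy()
p=proj("scene",P);x,y=[int(v) for v in p];print(p)
a=cv2.resize(im[y-37:y+25,x-40:x+40],(800,620),interpolation=cv2.INTER_CUBIC)[:600]
cv2.circle(a,tuple(int(v) for v in (p-(x-40,y-37)+.5)*10),3,(0,0,255),-1)
cv2.imwrite("pics/g3.png",a)
E
```

```text
clock: 3.5
position: [0.3807, 0.3659, 0.0032]
tcp_rot: [-2.346, -2.089, -0.002]
force: [-0.5, -0.6, 0.7]
opening: 0.0001
finger_force: 0.0
[0.38067876 0.36591476 0.00316303] [-0.48847505 -0.59049608  0.66994434]
[194.90272665 225.08671798]
```

View pics/g3.png

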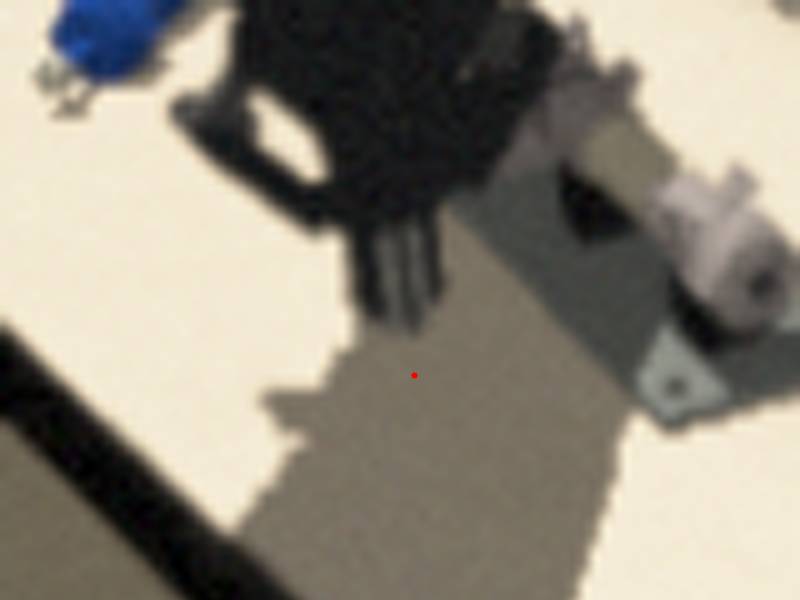

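The tip is at crop (400,335) and the TCP projects to (414,375), with no contact force yet. I'll touch down carefully to find the true tip height.

```bash
python3 -m jog '[{"wx":0,"wy":0,"wz":0,"tx":0,"ty":0,"tz":-0.001,"jaw":0},{"wx":0,"wy":0,"wz":0,"tx":0,"ty":0,"tz":-0.001,"jaw":0},{"wx":0,"wy":0,"wz":0,"tx":0,"ty":0,"tz":-0.002,"jaw":0},{"wx":0,"wy":0,"wz":0,"tx":0,"ty":0,"tz":-0.002,"jaw":0},{"wx":0,"wy":0,"wz":0,"tx":0,"ty":0,"tz":-0.003,"jaw":0},{"wx":0,"wy":0,"wz":0,"tx":0,"ty":0,"tz":-0.003,"jaw":0},{"wx":0,"wy":0,"wz":0,"tx":0,"ty":0,"tz":-0.003,"jaw":0},{"wx":0,"wy":0,"wz":0,"tx":0,"ty":0,"tz":-0.003,"jaw":0},{"wx":0,"wy":0,"wz":0,"tx":0,"ty":0,"tz":-0.003,"jaw":0},{"wx":0,"wy":0,"wz":0,"tx":0,"ty":0,"tz":-0.003,"jaw":0}]'
```

```text
clock: 4.38
position: [0.38, 0.3655, -0.0008]
tcp_rot: [2.346, 2.09, -0.0]
force: [-0.4, 0.7, 0.2]
opening: 0.0003
finger_force: 0.0
```

```bash
python3 -m jog '[{"wx":0,"wy":0,"wz":0,"tx":0,"ty":0,"tz":-0.001,"jaw":0},{"wx":0,"wy":0,"wz":0,"tx":0,"ty":0,"tz":-0.001,"jaw":0},{"wx":0,"wy":0,"wz":0,"tx":0,"ty":0,"tz":-0.002,"jaw":0},{"wx":0,"wy":0,"wz":0,"tx":0,"ty":0,"tz":-0.002,"jaw":0},{"wx":0,"wy":0,"wz":0,"tx":0,"ty":0,"tz":-0.003,"jaw":0},{"wx":0,"wy":0,"wz":0,"tx":0,"ty":0,"tz":-0.003,"jaw":0},{"wx":0,"wy":0,"wz":0,"tx":0,"ty":0,"tz":-0.003,"jaw":0},{"wx":0,"wy":0,"wz":0,"tx":0,"ty":0,"tz":-0.003,"jaw":0},{"wx":0,"wy":0,"wz":0,"tx":0,"ty":0,"tz":-0.003,"jaw":0},{"wx":0,"wy":0,"wz":0,"tx":0,"ty":0,"tz":-0.003,"jaw":0}]'
```

```text
clock: 5.22
position: [0.38, 0.3655, -0.0038]
tcp_rot: [-2.346, -2.09, -0.0]
force: [0.1, -0.1, -0.5]
opening: -0.0002
finger_force: 0.0
```

```bash
python3 -m jog '[{"wx":0,"wy":0,"wz":0,"tx":0,"ty":0,"tz":-0.001,"jaw":0},{"wx":0,"wy":0,"wz":0,"tx":0,"ty":0,"tz":-0.002,"jaw":0},{"wx":0,"wy":0,"wz":0,"tx":0,"ty":0,"tz":-0.003,"jaw":0},{"wx":0,"wy":0,"wz":0,"tx":0,"ty":0,"tz":-0.004,"jaw":0},{"wx":0,"wy":0,"wz":0,"tx":0,"ty":0,"tz":-0.005,"jaw":0},{"wx":0,"wy":0,"wz":0,"tx":0,"ty":0,"tz":-0.005,"jaw":0},{"wx":0,"wy":0,"wz":0,"tx":0,"ty":0,"tz":-0.005,"jaw":0},{"wx":0,"wy":0,"wz":0,"tx":0,"ty":0,"tz":-0.005,"jaw":0},{"wx":0,"wy":0,"wz":0,"tx":0,"ty":0,"tz":-0.005,"jaw":0},{"wx":0,"wy":0,"wz":0,"tx":0,"ty":0,"tz":-0.005,"jaw":0}]'
python3 - <<'E'
from h import *
s=observe();print(s["position"],s["force"])
im=shot("scene","scene3.png")
E
```

```text
clock: 6.05
position: [0.38, 0.3655, -0.0088]
tcp_rot: [-2.346, -2.09, -0.0]
force: [1.1, 0.9, 0.7]
opening: -0.0002
finger_force: 0.0
[ 0.38003064  0.36552566 -0.00875893] [1.05262482 0.90281942 0.70191288]
```

```bash
python3 -m jog '[{"wx":0,"wy":0,"wz":0,"tx":0,"ty":0,"tz":-0.001,"jaw":0},{"wx":0,"wy":0,"wz":0,"tx":0,"ty":0,"tz":-0.002,"jaw":0},{"wx":0,"wy":0,"wz":0,"tx":0,"ty":0,"tz":-0.003,"jaw":0},{"wx":0,"wy":0,"wz":0,"tx":0,"ty":0,"tz":-0.004,"jaw":0},{"wx":0,"wy":0,"wz":0,"tx":0,"ty":0,"tz":-0.005,"jaw":0},{"wx":0,"wy":0,"wz":0,"tx":0,"ty":0,"tz":-0.005,"jaw":0},{"wx":0,"wy":0,"wz":0,"tx":0,"ty":0,"tz":-0.005,"jaw":0},{"wx":0,"wy":0,"wz":0,"tx":0,"ty":0,"tz":-0.005,"jaw":0},{"wx":0,"wy":0,"wz":0,"tx":0,"ty":0,"tz":-0.005,"jaw":0},{"wx":0,"wy":0,"wz":0,"tx":0,"ty":0,"tz":-0.005,"jaw":0}]'
python3 - <<'E'
from h import *
s=observe();print(s["position"],s["force"])
im=shot("scene","scene4.png")
# finger tip row: dark pixels columns in each saved scene near tip
for f in("scene2","scene3","scene4"):
    g=cv2.imread(f"pics/{f}.png",0);print(f);print(g[212:228,188:200:2])
E
```

```text
clock: 6.93
position: [0.3801, 0.3655, -0.0137]
tcp_rot: [-2.346, -2.09, -0.0]
force: [-0.6, 0.5, -0.2]
opening: -0.0
finger_force: 0.0
[ 0.38006194  0.36554002 -0.01372136] [-0.56095041  0.48485501 -0.21438246]
scene2
[[137  25  77  57  50 105]
 [143  23  77  56  52 108]
 [157  31  76  54  59 102]
 [170  35  76  56  64  85]
 [174  33  74  53  70  78]
 [172  35  62  55  71  92]
 [195  56  52  58  82 105]
 [227  84  61  65  84 112]
 [230 107  82  77  95 113]
 [229 118 103  99 106 114]
 [207 116 113 113 114 111]
 [133 110 115 111 113 115]
 [116 114 114 112 113 112]
 [114 113 112 117 114 113]
 [112 114 113 112 113 112]
 [114 111 114 115 113 113]]
scene3
[[ 22  23  23  28  21  91]
 [ 36  18  20  28  37 103]
 [ 89  23  41  44  54 100]
 [150  29  65  46  62  87]
 [168  29  74  53  62  85]
 [164  29  70  52  68  72]
 [154  25  59  55  74  71]
 [163  35  52  65  81  68]
 [195  42  51  62  80  65]
 [207  61  50  70  83  87]
 [157  78  49  75  82 106]
 [124  98  75  87  85 113]
 [116 110 101  97 103 116]
 [115 114 112 108 112 112]
 [115 111 115 115 112 113]
 [111 115 111 114 114 112]]
scene4
[[ 23  19  23  19  19  41]
 [ 21  23  26  23  22  69]
 [ 35  18  24  25  34  84]
 [ 82  26  40  42  45  87]
 [128  32  61  46  63  80]
 [146  30  69  53  70  71]
 [152  24  61  56  71  69]
 [162  28  55  61  79  68]
 [191  39  56  62  81  52]
 [207  43  49  67  80  50]
 [156  51  45  72  77  72]
 [120  77  39  83  82  97]
 [114 100  64  86  80 109]
 [113 113  94  87  91 110]
 [114 112 113 104 107 110]
 [117 111 113 114 113 115]]
```

```bash
python3 -m jog '[{"wx":0,"wy":0,"wz":0,"tx":0,"ty":0,"tz":-0.001,"jaw":0},{"wx":0,"wy":0,"wz":0,"tx":0,"ty":0,"tz":-0.001,"jaw":0},{"wx":0,"wy":0,"wz":0,"tx":0,"ty":0,"tz":-0.002,"jaw":0},{"wx":0,"wy":0,"wz":0,"tx":0,"ty":0,"tz":-0.002,"jaw":0},{"wx":0,"wy":0,"wz":0,"tx":0,"ty":0,"tz":-0.003,"jaw":0},{"wx":0,"wy":0,"wz":0,"tx":0,"ty":0,"tz":-0.003,"jaw":0},{"wx":0,"wy":0,"wz":0,"tx":0,"ty":0,"tz":-0.004,"jaw":0},{"wx":0,"wy":0,"wz":0,"tx":0,"ty":0,"tz":-0.004,"jaw":0},{"wx":0,"wy":0,"wz":0,"tx":0,"ty":0,"tz":-0.004,"jaw":0},{"wx":0,"wy":0,"wz":0,"tx":0,"ty":0,"tz":-0.004,"jaw":0}]'
```

```text
clock: 7.82
position: [0.38, 0.3655, -0.0178]
tcp_rot: [2.346, 2.09, 0.0]
force: [0.5, 0.4, 0.3]
opening: 0.0
finger_force: 0.0
```

```bash
python3 -m jog '[{"wx":0,"wy":0,"wz":0,"tx":0,"ty":0,"tz":-0.001,"jaw":0},{"wx":0,"wy":0,"wz":0,"tx":0,"ty":0,"tz":-0.001,"jaw":0},{"wx":0,"wy":0,"wz":0,"tx":0,"ty":0,"tz":-0.002,"jaw":0},{"wx":0,"wy":0,"wz":0,"tx":0,"ty":0,"tz":-0.002,"jaw":0},{"wx":0,"wy":0,"wz":0,"tx":0,"ty":0,"tz":-0.003,"jaw":0},{"wx":0,"wy":0,"wz":0,"tx":0,"ty":0,"tz":-0.003,"jaw":0},{"wx":0,"wy":0,"wz":0,"tx":0,"ty":0,"tz":-0.004,"jaw":0},{"wx":0,"wy":0,"wz":0,"tx":0,"ty":0,"tz":-0.004,"jaw":0},{"wx":0,"wy":0,"wz":0,"tx":0,"ty":0,"tz":-0.004,"jaw":0},{"wx":0,"wy":0,"wz":0,"tx":0,"ty":0,"tz":-0.004,"jaw":0}]'
```

```text
clock: 8.65
position: [0.38, 0.3655, -0.0218]
tcp_rot: [2.346, 2.09, -0.0]
force: [1.4, 0.4, -0.5]
opening: -0.0001
finger_force: 0.0
```

```bash
python3 - <<'E'
from h import *
shot("scene","scene5.png")
g=cv2.imread("pics/scene5.png",0);print(g[216:236,186:206:2]);print(observe()["force"],observe()["effort"])
for z in(-.02,-.01,0,.01,.02):print(z,proj("scene",(.38,.3655,z)))
E
```

```text
[[ 28  27  19  26  23  31  58 110 111 108]
 [ 52  49  24  29  30  52  64 110 113 115]
 [127 102  28  35  47  72  70 110 113 113]
 [210 153  29  55  57  76  67 111 113 112]
 [232 162  22  50  64  79  55 112 114 112]
 [235 163  33  42  68  78  47 114 111 113]
 [232 149  34  41  77  78  51 111 116 114]
 [216 118  36  32  84  80  48 109 113 114]
 [174 112  56  36  82  73  62 113 114 114]
 [155 112  79  34  80  71  89 113 113 112]
 [120 113  98  53  82  69 111 113 113 113]
 [114 110 112  91  87  86 113 114 112 109]
 [114 114 114 109 100 105 114 115 112 114]
 [112 115 112 113 113 113 114 111 112 113]
 [113 114 111 112 113 115 114 114 111 113]
 [114 113 113 113 115 112 113 112 114 111]
 [116 114 114 115 115 113 112 115 114 115]
 [114 115 115 113 114 114 113 114 111 112]
 [113 115 115 113 115 116 114 113 113 114]
 [112 115 116 114 114 116 114 113 111 108]]
[-0.10112276 -0.48322615 -0.1756843 ] [ 5.52994316e-04 -4.94486117e+01  4.50762570e+01  1.93739987e-03
  2.26124894e-04 -5.76999082e-05]
-0.02 [195.60145319 231.35197326]
-0.01 [195.2481132  228.71381059]
0 [194.89325447 226.05752357]
0.01 [194.53688209 223.38301296]
0.02 [194.17900166 220.69018055]
```

```bash
python3 -m jog '[{"wx":0,"wy":0,"wz":0,"tx":0,"ty":0,"tz":-0.001,"jaw":0},{"wx":0,"wy":0,"wz":0,"tx":0,"ty":0,"tz":-0.001,"jaw":0},{"wx":0,"wy":0,"wz":0,"tx":0,"ty":0,"tz":-0.002,"jaw":0},{"wx":0,"wy":0,"wz":0,"tx":0,"ty":0,"tz":-0.002,"jaw":0},{"wx":0,"wy":0,"wz":0,"tx":0,"ty":0,"tz":-0.003,"jaw":0},{"wx":0,"wy":0,"wz":0,"tx":0,"ty":0,"tz":-0.003,"jaw":0},{"wx":0,"wy":0,"wz":0,"tx":0,"ty":0,"tz":-0.004,"jaw":0},{"wx":0,"wy":0,"wz":0,"tx":0,"ty":0,"tz":-0.004,"jaw":0},{"wx":0,"wy":0,"wz":0,"tx":0,"ty":0,"tz":-0.004,"jaw":0},{"wx":0,"wy":0,"wz":0,"tx":0,"ty":0,"tz":-0.004,"jaw":0}]'
```

```text
clock: 9.53
position: [0.3801, 0.3656, -0.0231]
tcp_rot: [2.346, 2.09, 0.002]
force: [-8.6, -8.4, 24.4]
opening: -0.0002
finger_force: 12.5
```

Contact comes at reported z ≈ -0.023, so the shut fingertip really ends about 23 mm above the reported TCP. I'll work relative to that, and next go back over the stand, open, and see how opening shifts the tips.

```bash
python3 -m jog '[{"wx":0,"wy":0,"wz":0,"tx":0,"ty":0,"tz":0.03,"jaw":0},{"wx":0,"wy":0,"wz":0,"tx":0,"ty":0,"tz":0.07,"jaw":0},{"wx":0,"wy":0,"wz":0,"tx":0,"ty":0,"tz":0.11,"jaw":0.6},{"wx":0,"wy":0,"wz":0,"tx":0.03,"ty":0,"tz":0.127,"jaw":0.8},{"wx":0,"wy":0,"wz":0,"tx":0.06,"ty":0,"tz":0.127,"jaw":0.8},{"wx":0,"wy":0,"wz":0,"tx":0.09,"ty":0,"tz":0.127,"jaw":0.8},{"wx":0,"wy":0,"wz":0,"tx":0.09,"ty":0,"tz":0.127,"jaw":0.8},{"wx":0,"wy":0,"wz":0,"tx":0.09,"ty":0,"tz":0.127,"jaw":0.8},{"wx":0,"wy":0,"wz":0,"tx":0.09,"ty":0,"tz":0.127,"jaw":0.8},{"wx":0,"wy":0,"wz":0,"tx":0.09,"ty":0,"tz":0.127,"jaw":0.8}]'
python3 - <<'E'
from h import *
s=observe();P=np.array(s["position"]);print(s["clock"],P,s["opening"],s["force"])
im=shot("scene","scene6.png")[:,:,::-1]
b=cv2.imread("pics/scene1.png")
x,y=216,205
f=lambda im:cv2.resize(im[y-50:y+40,x-30:x+30],(400,600),interpolation=cv2.INTER_CUBIC)
o=np.hstack([f(b),f(im)])
k=20/3
for ox in(0,400):
    for q in ((.47,.3656,.1003),):
        p=(proj("scene",q)-(x-30,y-50)+.5)*k;cv2.circle(o,(int(p[0])+ox,int(p[1])),3,(0,0,255),-1)
ps=(.4712,.3675,1.46)
cv2.imwrite("pics/g4.png",o)
E
```

```text
clock: 10.37
position: [0.4693, 0.3655, 0.1011]
tcp_rot: [-2.345, -2.09, 0.001]
force: [0.0, -0.5, 0.4]
opening: 0.0685
finger_force: 0.0
10.3667 [0.46928348 0.36548701 0.10111909] 0.06845216700170423 [ 0.04727939 -0.47128879  0.36462532]
```

View pics/g4.png

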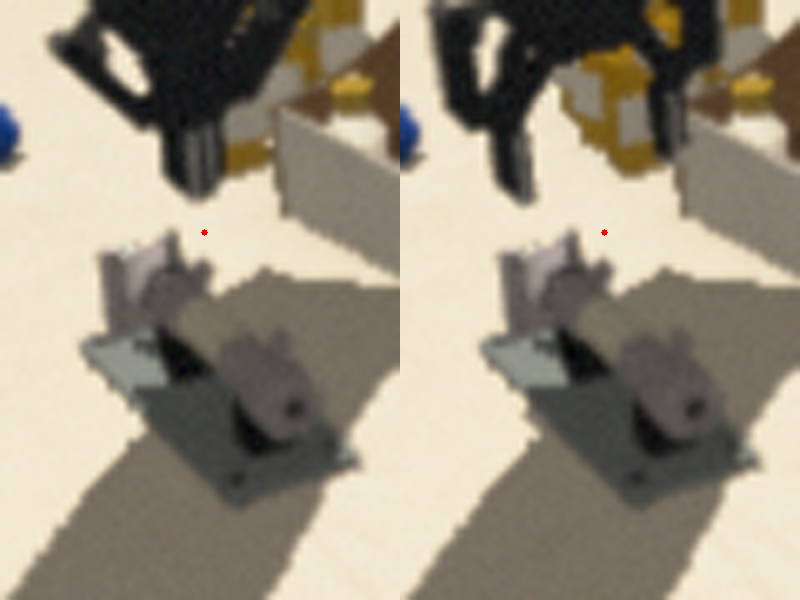

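Opening lifts the tips by only about 9 mm (mid tips at crop (597,180) against (195,197) shut), so the z offset is real. With it, the touch point gives the scene camera's pixel bias, roughly (-1.3,+1.9). I'll apply that to the stand, new column and tray.

```bash
python3 - <<'E'
from h import *
k=-.375
A=lambda x,y:(x/4+173+k,y/4+187+k)
B=lambda x,y:((x-400)/4+250+k,y/4+220+k)
C=lambda x,y:(x/4+168+k,(y-296)/4+171+k)
D=lambda x,y:((x-400)/4+232+k,(y-296)/4+216+k)
p1=proj("scene",(.47,.3656,.1231));o1=np.array((195/(20/3)-.5+186,197/(20/3)-.5+155))
p2=proj("scene",(.38,.3655,.001));print("shift air",o1-p1,"touch pred",p2)
sh=np.array((-1.2,1.8));sh=((o1-p1)+sh)/2;print(sh)
st=[("top",(.089,.035,.01),A(108,130)),("top",(.089,-.035,.01),A(148,70)),("top",(-.089,.035,.01),A(262,233)),("top",(-.089,-.035,.01),A(301,174)),
    ("scene",(.089,.035,.01),C(122,438)),("scene",(-.089,.035,.01),C(212,536)),("scene",(-.089,-.035,.01),C(288,508)),]
nc=[("top",(.106,0,.016),B(515,208)),("top",(0,0,.028),B(610,146)),("top",(-.068,0,.030),B(670,105)),
    ("scene",(.106,0,.016),D(467,470)),("scene",(0,0,.022),D(615,448)),("scene",(-.068,0,.024),D(708,432))]
for n,o,p0 in(("st",st,(.48,.37,1.45)),("nc",nc,(.49,.07,2.65))):
    o=[(c,l,np.array(px)-(sh if c=="scene" else 0)) for c,l,px in o]
    for cs in(("top",),("scene",),("top","scene")):
        p,r=fitpose([q for q in o if q[0] in cs],p0);print(n,cs,p.round(4),np.rad2deg(p[2]).round(1),r)
# tray by colour in the top picture
for c in ("top",):
    im=cv2.imread("pics/top0.png");g=im[268:345,330:418].astype(int)
    m=((g[:,:,2]-g[:,:,0])<22)&(g.mean(2)>90)
    m=cv2.morphologyEx(m.astype(np.uint8),cv2.MORPH_OPEN,np.ones((3,3)))
    n,l,s,ce=cv2.connectedComponentsWithStats(m);i=1+s[1:,4].argmax()
    r=cv2.minAreaRect(np.argwhere(l==i)[:,::-1].astype(np.float32)+np.array([330,268],np.float32));bx=cv2.boxPoints(r)
    W=np.array([atz("top",q,.015)for q in bx]);print("tray",r,W.round(3),W.mean(0),np.linalg.norm(np.diff(W,axis=0),axis=1))
E
```

```text
shift air [-0.81299983  1.10741204] touch pred [194.85768526 225.7908942 ]
[-1.00649992  1.45370602]
st ('top',) [0.4728 0.3696 1.4655] 84.0 [-0.6 -0.   0.3  0.1 -0.3  0.2  0.7 -0.3]
st ('scene',) [0.4742 0.3676 1.4436] 82.7 [-0.1  0.1 -0.5 -0.3  0.7  0.2]
st ('top', 'scene') [0.4733 0.3689 1.4589] 83.6 [-0.4 -0.2  0.6 -0.  -0.2  0.2  0.9 -0.2 -0.8  0.3 -0.5 -0.5  0.5 -0.1]
nc ('top',) [0.5005 0.0551 2.6356] 151.0 [-0.6  0.5  0.  -0.3  0.5 -0.2]
nc ('scene',) [0.4963 0.0471 2.6499] 151.8 [-0.4  0.2  0.  -0.5  0.4  0.1]
nc ('top', 'scene') [0.4996 0.0523 2.6445] 151.5 [ 0.1  1.3  0.6  0.3  1.   0.3 -0.6 -1.2 -0.2 -1.7  0.1 -1.1]
tray ((336.0, 303.0), (2.0, 2.0), 90.0) [[ 0.408 -0.126  0.015]
 [ 0.411 -0.132  0.015]
 [ 0.405 -0.136  0.015]
 [ 0.401 -0.129  0.015]] [ 0.40637492 -0.13081908  0.015     ] [0.00720715 0.00717534 0.00720083]
```

The stand fits agree: origin (0.4735, 0.3688), axis at 83.5°. I'm descending on the old column and gripping it, with reported z 0.012 putting the tips about 10 mm below its axis.

```bash
python3 -m jog '[{"wx":0,"wy":0,"wz":0,"tx":0.0035,"ty":0.0035,"tz":-0.01,"jaw":0.8},{"wx":0,"wy":0,"wz":0,"tx":0.0035,"ty":0.0035,"tz":-0.03,"jaw":0.8},{"wx":0,"wy":0,"wz":0,"tx":0.0035,"ty":0.0035,"tz":-0.05,"jaw":0.8},{"wx":0,"wy":0,"wz":0,"tx":0.0035,"ty":0.0035,"tz":-0.07,"jaw":0.8},{"wx":0,"wy":0,"wz":0,"tx":0.0035,"ty":0.0035,"tz":-0.082,"jaw":0.8},{"wx":0,"wy":0,"wz":0,"tx":0.0035,"ty":0.0035,"tz":-0.088,"jaw":0.8},{"wx":0,"wy":0,"wz":0,"tx":0.0035,"ty":0.0035,"tz":-0.088,"jaw":0.6},{"wx":0,"wy":0,"wz":0,"tx":0.0035,"ty":0.0035,"tz":-0.088,"jaw":0.45},{"wx":0,"wy":0,"wz":0,"tx":0.0035,"ty":0.0035,"tz":-0.088,"jaw":0.4},{"wx":0,"wy":0,"wz":0,"tx":0.0035,"ty":0.0035,"tz":-0.088,"jaw":0.4}]' 30 && python3 -m jog '[{"wx":0,"wy":0,"wz":0,"tx":0,"ty":0,"tz":0,"jaw":0.35},{"wx":0,"wy":0,"wz":0,"tx":0,"ty":0,"tz":0,"jaw":0.3},{"wx":0,"wy":0,"wz":0,"tx":0,"ty":0,"tz":0,"jaw":0.2},{"wx":0,"wy":0,"wz":0,"tx":0,"ty":0,"tz":0,"jaw":0.1},{"wx":0,"wy":0,"wz":0,"tx":0,"ty":0,"tz":0,"jaw":0},{"wx":0,"wy":0,"wz":0,"tx":0,"ty":0,"tz":0,"jaw":0},{"wx":0,"wy":0,"wz":0,"tx":0,"ty":0,"tz":0,"jaw":0},{"wx":0,"wy":0,"wz":0,"tx":0,"ty":0,"tz":0,"jaw":0},{"wx":0,"wy":0,"wz":0,"tx":0,"ty":0,"tz":0,"jaw":0},{"wx":0,"wy":0,"wz":0,"tx":0,"ty":0,"tz":0,"jaw":0}]' 30; python3 -c "
from cell import *;s=observe();print(s['torque'],s['force'])"
```

```text
clock: 11.25
position: [0.4741, 0.3695, 0.0145]
tcp_rot: [2.346, 2.09, 0.003]
force: [0.5, 0.2, 0.2]
opening: 0.0345
finger_force: 0.0
clock: 12.08
position: [0.4721, 0.3695, 0.0142]
tcp_rot: [-2.343, -2.09, 0.001]
force: [-9.7, -0.0, 6.8]
opening: 0.0229
finger_force: 29.5
[0.10863537 1.95983054 0.08542272] [-9.66916505e+00 -4.51631082e-03  6.80900861e+00]
```

Gripped (opening 22.9 mm). The lateral force of -9.7 N says the seat lies 1–2 mm further to -x, so I'll ease that way and raise the grip.

```bash
python3 -m jog '[{"wx":0,"wy":0,"wz":0,"tx":-0.001,"ty":0,"tz":0.001,"jaw":0},{"wx":0,"wy":0,"wz":0,"tx":-0.002,"ty":0,"tz":0.001,"jaw":0},{"wx":0,"wy":0,"wz":0,"tx":-0.002,"ty":0,"tz":0.001,"jaw":0},{"wx":0,"wy":0,"wz":0,"tx":-0.002,"ty":0,"tz":0.001,"jaw":0},{"wx":0,"wy":0,"wz":0,"tx":-0.002,"ty":0,"tz":0.001,"jaw":0},{"wx":0,"wy":0,"wz":0,"tx":-0.002,"ty":0,"tz":0.001,"jaw":0},{"wx":0,"wy":0,"wz":0,"tx":-0.002,"ty":0,"tz":0.001,"jaw":0},{"wx":0,"wy":0,"wz":0,"tx":-0.002,"ty":0,"tz":0.001,"jaw":0},{"wx":0,"wy":0,"wz":0,"tx":-0.002,"ty":0,"tz":0.001,"jaw":0},{"wx":0,"wy":0,"wz":0,"tx":-0.002,"ty":0,"tz":0.001,"jaw":0}]' 80; python3 -c "
from cell import *;s=observe();print(s['torque'],s['force'],s['position'])"
```

```text
clock: 12.92
position: [0.4719, 0.3691, 0.0145]
tcp_rot: [2.346, 2.09, 0.001]
force: [2.4, 0.3, 3.1]
opening: 0.0213
finger_force: 79.0
[ 0.01285632 -0.45414197  0.12569962] [2.35682883 0.31567062 3.12527694] [0.47185425 0.36911669 0.01446749]
```

The shrinking opening and upward force show the tips hold the tube slightly high and get wedged upward. I'll reopen, go 4.5 mm deeper and close again.

```bash
python3 -m jog '[{"wx":0,"wy":0,"wz":0,"tx":0,"ty":0,"tz":0,"jaw":0.45},{"wx":0,"wy":0,"wz":0,"tx":0,"ty":0,"tz":0,"jaw":0.45},{"wx":0,"wy":0,"wz":0,"tx":0,"ty":0,"tz":-0.002,"jaw":0.45},{"wx":0,"wy":0,"wz":0,"tx":0,"ty":0,"tz":-0.0045,"jaw":0.45},{"wx":0,"wy":0,"wz":0,"tx":0,"ty":0,"tz":-0.0045,"jaw":0.3},{"wx":0,"wy":0,"wz":0,"tx":0,"ty":0,"tz":-0.0045,"jaw":0.1},{"wx":0,"wy":0,"wz":0,"tx":0,"ty":0,"tz":-0.0045,"jaw":0},{"wx":0,"wy":0,"wz":0,"tx":0,"ty":0,"tz":-0.0045,"jaw":0},{"wx":0,"wy":0,"wz":0,"tx":0,"ty":0,"tz":-0.0045,"jaw":0},{"wx":0,"wy":0,"wz":0,"tx":0,"ty":0,"tz":-0.0045,"jaw":0}]' 80; python3 -c "
from cell import *;s=observe();print(s['torque'],s['force'],s['position'])"
```

```text
clock: 13.75
position: [0.4716, 0.3689, 0.0096]
tcp_rot: [2.346, 2.09, -0.0]
force: [3.0, 0.1, -2.6]
opening: 0.0214
finger_force: 78.5
[-0.0681956  -0.57908724  0.07844518] [ 3.03005181  0.12234486 -2.55287896] [0.47160421 0.36888777 0.0095511 ]
```

```bash
python3 -m jog '[{"wx":0,"wy":0,"wz":0,"tx":0,"ty":0,"tz":0.003,"jaw":0},{"wx":0,"wy":0,"wz":0,"tx":0,"ty":0,"tz":0.006,"jaw":0},{"wx":0,"wy":0,"wz":0,"tx":0,"ty":0,"tz":0.009,"jaw":0},{"wx":0,"wy":0,"wz":0,"tx":0,"ty":0,"tz":0.012,"jaw":0},{"wx":0,"wy":0,"wz":0,"tx":0,"ty":0,"tz":0.016,"jaw":0},{"wx":0,"wy":0,"wz":0,"tx":0,"ty":0,"tz":0.02,"jaw":0},{"wx":0,"wy":0,"wz":0,"tx":0,"ty":0,"tz":0.03,"jaw":0},{"wx":0,"wy":0,"wz":0,"tx":0,"ty":0,"tz":0.045,"jaw":0},{"wx":0,"wy":0,"wz":0,"tx":0,"ty":0,"tz":0.06,"jaw":0},{"wx":0,"wy":0,"wz":0,"tx":0,"ty":0,"tz":0.075,"jaw":0}]' 80; python3 - <<'E'
from h import *
s=observe();print(s['torque'],s['force'],s['position'])
shot("scene","scene7.png");shot("top","top7.png")
# tray corners: edges against bench in the top picture (before)
im=cv2.imread("pics/top0.png");g=im[262:350,325:425]
hsv=cv2.cvtColor(g,cv2.COLOR_BGR2HSV);print(hsv[12:80:8,8:96:6,1]);print(hsv[12:80:8,8:96:6,2])
E
```

```text
clock: 14.58
position: [0.4712, 0.3693, 0.0868]
tcp_rot: [-2.345, -2.09, -0.001]
force: [0.3, 0.2, -1.6]
opening: 0.0215
finger_force: 81.2
[ 0.04101979 -0.05349869  0.01565547] [ 0.31408876  0.15055534 -1.6176166 ] [0.47123014 0.3692717  0.08678905]
[[ 56  59  59  60  45  37  57  59  59  58  59  58  57  59  60]
 [ 58  59  59  41  43  45  47  42  60  58  60  61  59  58  58]
 [ 57  59  44  43  43  43  44  44  47  37  59  59  60  56  57]
 [ 58  40  43  43  45  46  44  42  45  43  44  43  59  58  59]
 [ 56  40  44  45  46  44  43  43  45  44  44  43  46  31  59]
 [ 56  58  56  38  44  44  46  46  44  45  45  44  45  50  59]
 [ 55  55  54  56  59  41  46  44  45  43  46  42  44  58 174]
 [ 55  56  56  59  60  58  62  42  46  46  47  48  59  58  56]
 [102  58  56  58  57  60  57  60  59  29  45  56  57  57  57]]
[[172 170 173 173 154 116 170 174 165 158 169 171 170 170 171]
 [162 168 163 143 153 154 156 114 157 157 156 159 170 168 171]
 [165 169 134 154 154 154 155 155 156 137 156 160 169 169 169]
 [176 129 155 155 154 156 155 152 153 154 152 132 173 171 170]
 [174 108 157 157 156 155 154 154 153 152 152 153 151 141 170]
 [170 164 170 121 157 156 156 155 155 152 153 152 153  86 155]
 [175 175 174 172 161 124 155 156 154 153 154 153  81 168  22]
 [175 174 174 174 162 157 156 122 156 154 153 121 165 168 169]
 [ 10 167 173 171 156 158 156 161 156 140 148 154 153 153 169]]
```

The column is out and held: about 1.6 N of load, opening unchanged. Now the tray pose, from saturation.

```bash
python3 - <<'E'
from h import *
im=cv2.imread("pics/top0.png");x0,y0=325,262
m=(cv2.cvtColor(im[y0:350,x0:425],cv2.COLOR_BGR2HSV)[:,:,1]<52).astype(np.uint8)
m=cv2.morphologyEx(m,cv2.MORPH_OPEN,np.ones((3,3)))
n,l,s,ce=cv2.connectedComponentsWithStats(m);i=1+s[1:,4].argmax()
r=cv2.minAreaRect(np.argwhere(l==i)[:,::-1].astype(np.float32)+np.array([x0,y0],np.float32));bx=cv2.boxPoints(r)
W=np.array([atz("top",q,.02)for q in bx]);print("tray",r,W.round(3),W.mean(0).round(4),np.linalg.norm(np.diff(W,axis=0),axis=1).round(3))
d=np.diff(W,axis=0)[:2];d=d[np.linalg.norm(d,axis=1).argmax()];print(np.rad2deg(np.arctan2(d[1],d[0])))
s=observe();print(np.round(s["q"],2))
E
```

```text
tray ((375.5040283203125, 306.2720031738281), (71.46746063232422, 42.88047790527344), 34.695152282714844) [[ 0.4   -0.125  0.02 ]
 [ 0.557 -0.147  0.02 ]
 [ 0.522 -0.4    0.02 ]
 [ 0.368 -0.374  0.02 ]] [ 0.4617 -0.2613  0.02  ] [0.158 0.255 0.156]
-97.82069579394005
[0.66 0.19 0.06 1.44 0.   2.35]
```

```bash
python3 -m jog '[{"wx":0,"wy":0,"wz":0,"tx":0,"ty":-0.01,"tz":0.005,"jaw":0},{"wx":0,"wy":0,"wz":0,"tx":0,"ty":-0.04,"tz":0.005,"jaw":0},{"wx":0,"wy":0,"wz":0,"tx":0,"ty":-0.075,"tz":0.005,"jaw":0},{"wx":0,"wy":0,"wz":0,"tx":0,"ty":-0.11,"tz":0.005,"jaw":0},{"wx":0,"wy":0,"wz":0,"tx":0,"ty":-0.145,"tz":0.005,"jaw":0},{"wx":0,"wy":0,"wz":0,"tx":0,"ty":-0.18,"tz":0.005,"jaw":0},{"wx":0,"wy":0,"wz":0,"tx":0,"ty":-0.215,"tz":0.005,"jaw":0},{"wx":0,"wy":0,"wz":0,"tx":0,"ty":-0.25,"tz":0.005,"jaw":0},{"wx":0,"wy":0,"wz":0,"tx":0,"ty":-0.285,"tz":0.005,"jaw":0},{"wx":0,"wy":0,"wz":0,"tx":0,"ty":-0.32,"tz":0.005,"jaw":0}]' 80 && python3 -m jog '[{"wx":0,"wy":0,"wz":0,"tx":0,"ty":-0.035,"tz":0,"jaw":0},{"wx":0,"wy":0,"wz":0,"tx":0,"ty":-0.07,"tz":0,"jaw":0},{"wx":0,"wy":0,"wz":0,"tx":0,"ty":-0.105,"tz":0,"jaw":0},{"wx":0,"wy":0,"wz":0,"tx":-0.003,"ty":-0.14,"tz":0,"jaw":0},{"wx":0,"wy":0,"wz":0,"tx":-0.005,"ty":-0.175,"tz":0,"jaw":0},{"wx":0,"wy":0,"wz":-1,"tx":-0.007,"ty":-0.21,"tz":0,"jaw":0},{"wx":0,"wy":0,"wz":-1,"tx":-0.009,"ty":-0.245,"tz":0,"jaw":0},{"wx":0,"wy":0,"wz":-1,"tx":-0.01,"ty":-0.28,"tz":0,"jaw":0},{"wx":0,"wy":0,"wz":-1,"tx":-0.01,"ty":-0.305,"tz":-0.005,"jaw":0},{"wx":0,"wy":0,"wz":-1,"tx":-0.01,"ty":-0.31,"tz":-0.01,"jaw":0}]' 80
```

```text
clock: 15.52
position: [0.4704, 0.0471, 0.0892]
tcp_rot: [-2.345, -2.09, 0.001]
force: [0.2, -0.3, -2.3]
opening: 0.0213
finger_force: 81.2
clock: 16.35
position: [0.4604, -0.2645, 0.079]
tcp_rot: [2.367, 2.065, -0.001]
force: [-0.3, 0.8, -1.9]
opening: 0.0214
finger_force: 81.2
```

```bash
python3 -m jog '[{"wx":0,"wy":0,"wz":0,"tx":0,"ty":0.003,"tz":-0.02,"jaw":0},{"wx":0,"wy":0,"wz":0,"tx":0,"ty":0.003,"tz":-0.04,"jaw":0},{"wx":0,"wy":0,"wz":0,"tx":0,"ty":0.003,"tz":-0.06,"jaw":0},{"wx":0,"wy":0,"wz":0,"tx":0,"ty":0.003,"tz":-0.075,"jaw":0},{"wx":0,"wy":0,"wz":0,"tx":0,"ty":0.003,"tz":-0.085,"jaw":0},{"wx":0,"wy":0,"wz":0,"tx":0,"ty":0.003,"tz":-0.09,"jaw":0},{"wx":0,"wy":0,"wz":0,"tx":0,"ty":0.003,"tz":-0.093,"jaw":0},{"wx":0,"wy":0,"wz":0,"tx":0,"ty":0.003,"tz":-0.095,"jaw":0},{"wx":0,"wy":0,"wz":0,"tx":0,"ty":0.003,"tz":-0.096,"jaw":0},{"wx":0,"wy":0,"wz":0,"tx":0,"ty":0.003,"tz":-0.096,"jaw":0}]' 80
```

```text
clock: 17.18
position: [0.4618, -0.2581, -0.0157]
tcp_rot: [2.363, 2.069, 0.0]
force: [0.3, -0.1, -1.2]
opening: 0.0219
finger_force: 81.2
```

```bash
python3 -m jog '[{"wx":0,"wy":0,"wz":0,"tx":0,"ty":0,"tz":-0.0005,"jaw":0},{"wx":0,"wy":0,"wz":0,"tx":0,"ty":0,"tz":-0.0005,"jaw":0},{"wx":0,"wy":0,"wz":0,"tx":0,"ty":0,"tz":-0.001,"jaw":0},{"wx":0,"wy":0,"wz":0,"tx":0,"ty":0,"tz":-0.001,"jaw":0},{"wx":0,"wy":0,"wz":0,"tx":0,"ty":0,"tz":-0.0015,"jaw":0},{"wx":0,"wy":0,"wz":0,"tx":0,"ty":0,"tz":-0.0015,"jaw":0},{"wx":0,"wy":0,"wz":0,"tx":0,"ty":0,"tz":-0.0015,"jaw":0},{"wx":0,"wy":0,"wz":0,"tx":0,"ty":0,"tz":-0.0015,"jaw":0},{"wx":0,"wy":0,"wz":0,"tx":0,"ty":0,"tz":-0.0015,"jaw":0},{"wx":0,"wy":0,"wz":0,"tx":0,"ty":0,"tz":-0.0015,"jaw":0}]'; python3 -c "
from cell import *;s=observe();print(s['torque'],s['force'],s['position'])"
```

```text
clock: 18.02
position: [0.4615, -0.258, -0.0178]
tcp_rot: [-2.364, -2.069, -0.0]
force: [-1.0, -0.1, -1.6]
opening: 0.0213
finger_force: 81.2
[ 0.01773454 -0.0402203   0.02606201] [-1.02424409 -0.06825619 -1.59091059] [ 0.46151053 -0.25800286 -0.01781419]
```

```bash
python3 -m jog '[{"wx":0,"wy":0,"wz":0,"tx":0,"ty":0,"tz":-0.0005,"jaw":0},{"wx":0,"wy":0,"wz":0,"tx":0,"ty":0,"tz":-0.0005,"jaw":0},{"wx":0,"wy":0,"wz":0,"tx":0,"ty":0,"tz":-0.001,"jaw":0},{"wx":0,"wy":0,"wz":0,"tx":0,"ty":0,"tz":-0.001,"jaw":0},{"wx":0,"wy":0,"wz":0,"tx":0,"ty":0,"tz":-0.0015,"jaw":0},{"wx":0,"wy":0,"wz":0,"tx":0,"ty":0,"tz":-0.0015,"jaw":0},{"wx":0,"wy":0,"wz":0,"tx":0,"ty":0,"tz":-0.002,"jaw":0},{"wx":0,"wy":0,"wz":0,"tx":0,"ty":0,"tz":-0.002,"jaw":0},{"wx":0,"wy":0,"wz":0,"tx":0,"ty":0,"tz":-0.002,"jaw":0},{"wx":0,"wy":0,"wz":0,"tx":0,"ty":0,"tz":-0.002,"jaw":0}]'; python3 -c "
from cell import *;s=observe();print(s['torque'],s['force'],s['position'])"
```

```text
clock: 18.85
position: [0.4616, -0.2581, -0.0185]
tcp_rot: [2.363, 2.069, 0.0]
force: [-5.9, 2.9, 12.7]
opening: 0.0218
finger_force: 82.8
[ 0.58496018  1.11158813 -0.01364429] [-5.877962    2.94856478 12.70398373] [ 0.46161994 -0.25805138 -0.01847302]
```

Contact made (about 13 N on the floor). Ease off, open gently and rise, then travel to the new column with a +69° turn.

```bash
python3 -m jog '[{"wx":0,"wy":0,"wz":0,"tx":0,"ty":0,"tz":0.001,"jaw":0},{"wx":0,"wy":0,"wz":0,"tx":0,"ty":0,"tz":0.0017,"jaw":0.3},{"wx":0,"wy":0,"wz":0,"tx":0,"ty":0,"tz":0.0017,"jaw":0.4},{"wx":0,"wy":0,"wz":0,"tx":0,"ty":0,"tz":0.0017,"jaw":0.5},{"wx":0,"wy":0,"wz":0,"tx":0,"ty":0,"tz":0.0017,"jaw":0.6},{"wx":0,"wy":0,"wz":0,"tx":0,"ty":0,"tz":0.005,"jaw":0.6},{"wx":0,"wy":0,"wz":0,"tx":0,"ty":0,"tz":0.02,"jaw":0.6},{"wx":0,"wy":0,"wz":0,"tx":0,"ty":0,"tz":0.05,"jaw":0.6},{"wx":0,"wy":0,"wz":0,"tx":0,"ty":0,"tz":0.08,"jaw":0.6},{"wx":0,"wy":0,"wz":0,"tx":0,"ty":0,"tz":0.1,"jaw":0.7}]' 40 && python3 -m jog '[{"wx":0,"wy":0,"wz":7,"tx":0.004,"ty":0.031,"tz":0,"jaw":0.8},{"wx":0,"wy":0,"wz":14,"tx":0.008,"ty":0.062,"tz":0,"jaw":0.8},{"wx":0,"wy":0,"wz":21,"tx":0.012,"ty":0.093,"tz":0,"jaw":0.8},{"wx":0,"wy":0,"wz":28,"tx":0.016,"ty":0.124,"tz":0,"jaw":0.8},{"wx":0,"wy":0,"wz":35,"tx":0.02,"ty":0.155,"tz":0,"jaw":0.8},{"wx":0,"wy":0,"wz":42,"tx":0.024,"ty":0.186,"tz":0,"jaw":0.8},{"wx":0,"wy":0,"wz":49,"tx":0.028,"ty":0.217,"tz":0,"jaw":0.8},{"wx":0,"wy":0,"wz":56,"tx":0.032,"ty":0.248,"tz":0,"jaw":0.8},{"wx":0,"wy":0,"wz":63,"tx":0.036,"ty":0.285,"tz":0,"jaw":0.8},{"wx":0,"wy":0,"wz":69,"tx":0.037,"ty":0.31,"tz":0,"jaw":0.8}]' 40; python3 - <<'E'
from h import *
s=observe();print(s['force'],s['position'],s['tcp_rot'],np.round(s["q"],2),s["opening"])
shot("scene","scene8.png");shot("top","top8.png")
for c in("top","scene"):
    for n in("old_column","new_column","tray"):
        for r in recognise(c,n):
            px=np.array((r["centre"][1]*560,r["centre"][0]*420))
            print(c,n,round(r["p"],2),px.round(),np.round(atz(c,px-(0 if c=="top" else np.array([-1,1.5])),.02),3))
im=cv2.imread("pics/top8.png");b=cv2.imread("pics/scene8.png")
f=lambda im,x,y:cv2.resize(im[y-40:y+40,x-53:x+53],(400,300),interpolation=cv2.INTER_CUBIC)
cv2.imwrite("pics/g5.png",np.vstack([np.hstack([f(im,375,306),f(im,300,257)]),np.hstack([f(b,358,320),f(b,282,240)])]))
E
```

```text
clock: 19.68
position: [0.462, -0.2583, 0.083]
tcp_rot: [2.362, 2.068, 0.001]
force: [1.0, -0.6, -0.0]
opening: 0.0596
finger_force: 0.0
clock: 20.52
position: [0.4987, 0.0545, 0.0805]
tcp_rot: [0.765, 3.047, 0.001]
force: [-0.6, -0.7, 0.0]
opening: 0.0683
finger_force: 0.0
[-0.55674426 -0.65830122  0.02445256] [0.49869687 0.05451553 0.08045832] [7.65123835e-01 3.04652386e+00 9.55153070e-04] [ 0.11 -0.04 -0.2   1.41  0.    0.6 ] 0.06832275516404923
top old_column 0.83 [376. 308.] [ 0.456 -0.267  0.02 ]
top old_column 0.58 [157. 194.] [0.456 0.651 0.02 ]
scene old_column 0.8 [171. 182.] [0.456 0.672 0.02 ]
scene old_column 0.56 [361. 316.] [ 0.476 -0.264  0.02 ]
scene new_column 0.89 [284. 253.] [0.496 0.051 0.02 ]
scene new_column 0.43 [215. 214.] [0.461 0.364 0.02 ]
scene new_column 0.31 [331. 232.] [0.672 0.047 0.02 ]
scene tray 0.58 [356. 326.] [ 0.442 -0.282  0.02 ]
```

View pics/g5.png

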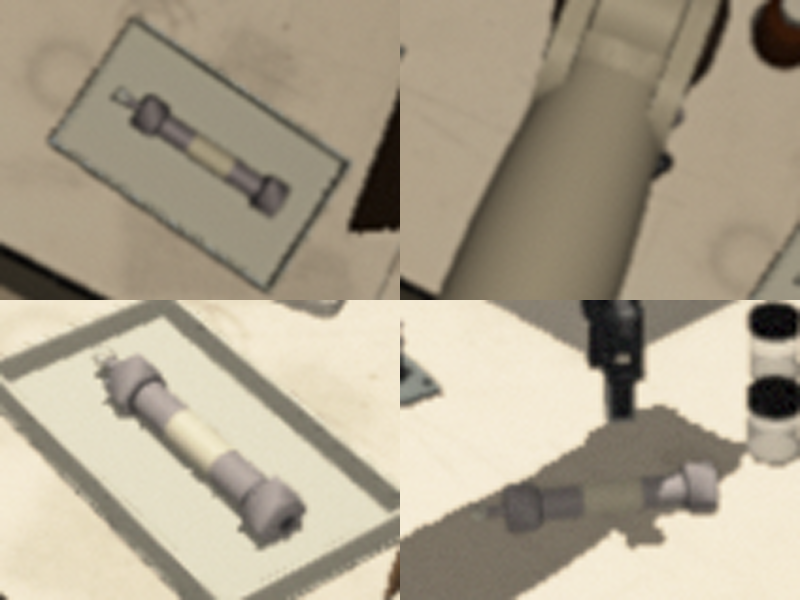

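The crop confirms the old column lies flat inside the tray (label at top crop (210,155)) and the fingers hang over the fresh column's label (scene crop: tip (620,415), label (612,493)). Now descend and grip it.

```bash
python3 -m jog '[{"wx":0,"wy":0,"wz":0,"tx":0,"ty":0,"tz":-0.02,"jaw":0.8},{"wx":0,"wy":0,"wz":0,"tx":0,"ty":0,"tz":-0.045,"jaw":0.8},{"wx":0,"wy":0,"wz":0,"tx":0,"ty":0,"tz":-0.07,"jaw":0.8},{"wx":0,"wy":0,"wz":0,"tx":0,"ty":0,"tz":-0.088,"jaw":0.8},{"wx":0,"wy":0,"wz":0,"tx":0,"ty":0,"tz":-0.096,"jaw":0.7},{"wx":0,"wy":0,"wz":0,"tx":0,"ty":0,"tz":-0.1,"jaw":0.6},{"wx":0,"wy":0,"wz":0,"tx":0,"ty":0,"tz":-0.102,"jaw":0.5},{"wx":0,"wy":0,"wz":0,"tx":0,"ty":0,"tz":-0.102,"jaw":0.45},{"wx":0,"wy":0,"wz":0,"tx":0,"ty":0,"tz":-0.102,"jaw":0.4},{"wx":0,"wy":0,"wz":0,"tx":0,"ty":0,"tz":-0.102,"jaw":0.35}]' 30 && python3 -m jog '[{"wx":0,"wy":0,"wz":0,"tx":0,"ty":0,"tz":0,"jaw":0.3},{"wx":0,"wy":0,"wz":0,"tx":0,"ty":0,"tz":0,"jaw":0.25},{"wx":0,"wy":0,"wz":0,"tx":0,"ty":0,"tz":0,"jaw":0.2},{"wx":0,"wy":0,"wz":0,"tx":0,"ty":0,"tz":0,"jaw":0.1},{"wx":0,"wy":0,"wz":0,"tx":0,"ty":0,"tz":0,"jaw":0},{"wx":0,"wy":0,"wz":0,"tx":0,"ty":0,"tz":0,"jaw":0},{"wx":0,"wy":0,"wz":0,"tx":0,"ty":0,"tz":0,"jaw":0},{"wx":0,"wy":0,"wz":0,"tx":0,"ty":0,"tz":0,"jaw":0},{"wx":0,"wy":0,"wz":0,"tx":0,"ty":0,"tz":0,"jaw":0},{"wx":0,"wy":0,"wz":0,"tx":0,"ty":0,"tz":0,"jaw":0}]' 80; python3 -c "
from cell import *;s=observe();print(s['torque'],s['force'],s['position'])"
```

```text
clock: 21.75
position: [0.4994, 0.0521, -0.0206]
tcp_rot: [0.776, 3.042, 0.001]
force: [0.4, -0.2, 0.5]
opening: 0.03
finger_force: 0.5
clock: 22.58
position: [0.4993, 0.0522, -0.0205]
tcp_rot: [0.775, 3.042, 0.001]
force: [-0.5, 0.2, 6.1]
opening: 0.0212
finger_force: 78.0
[0.10652954 0.15475879 0.01936113] [-0.52074109  0.18305412  6.12948515] [ 0.49931912  0.05218913 -0.02054374]
```

Gripped squarely. Lift, then carry it to the stand with the -68° turn.

```bash
python3 -m jog '[{"wx":0,"wy":0,"wz":0,"tx":0,"ty":0,"tz":0.01,"jaw":0},{"wx":0,"wy":0,"wz":0,"tx":0,"ty":0,"tz":0.035,"jaw":0},{"wx":0,"wy":0,"wz":0,"tx":0,"ty":0,"tz":0.07,"jaw":0},{"wx":0,"wy":0,"wz":-5,"tx":-0.002,"ty":0.02,"tz":0.1,"jaw":0},{"wx":0,"wy":0,"wz":-10,"tx":-0.004,"ty":0.045,"tz":0.11,"jaw":0},{"wx":0,"wy":0,"wz":-16,"tx":-0.006,"ty":0.07,"tz":0.11,"jaw":0},{"wx":0,"wy":0,"wz":-22,"tx":-0.008,"ty":0.1,"tz":0.11,"jaw":0},{"wx":0,"wy":0,"wz":-28,"tx":-0.01,"ty":0.13,"tz":0.11,"jaw":0},{"wx":0,"wy":0,"wz":-34,"tx":-0.013,"ty":0.16,"tz":0.11,"jaw":0},{"wx":0,"wy":0,"wz":-40,"tx":-0.016,"ty":0.19,"tz":0.11,"jaw":0}]' 80 && python3 -m jog '[{"wx":0,"wy":0,"wz":-5,"tx":-0.002,"ty":0.025,"tz":0,"jaw":0},{"wx":0,"wy":0,"wz":-10,"tx":-0.004,"ty":0.05,"tz":0,"jaw":0},{"wx":0,"wy":0,"wz":-15,"tx":-0.006,"ty":0.075,"tz":0,"jaw":0},{"wx":0,"wy":0,"wz":-20,"tx":-0.008,"ty":0.1,"tz":0,"jaw":0},{"wx":0,"wy":0,"wz":-25,"tx":-0.01,"ty":0.12,"tz":0,"jaw":0},{"wx":0,"wy":0,"wz":-28,"tx":-0.0115,"ty":0.1265,"tz":0,"jaw":0},{"wx":0,"wy":0,"wz":-28,"tx":-0.0115,"ty":0.1265,"tz":0,"jaw":0},{"wx":0,"wy":0,"wz":-28,"tx":-0.0115,"ty":0.1265,"tz":0,"jaw":0},{"wx":0,"wy":0,"wz":-28,"tx":-0.0115,"ty":0.1265,"tz":0,"jaw":0},{"wx":0,"wy":0,"wz":-28,"tx":-0.0115,"ty":0.1265,"tz":0,"jaw":0}]' 80; python3 - <<'E'
from h import *
s=observe();P=np.array(s["position"]);print(s["torque"],s["force"],P,s["tcp_rot"],np.round(s["q"],2))
shot("scene","scene9.png")
g=cv2.imread("pics/scene9.png")
# nose/fitting ends: column rendered in image; print predicted px of the tip, fitting ends at axis height
ax=.016+P[2]+.0205
sh=np.array((-1.,1.4));pp=(P[0],P[1],np.deg2rad(83.4))
for x in(.106,.08,-.08):print(x,proj("scene",w3(pp,(x,0,ax)))+sh)
x,y=(proj("scene",w3(pp,(-.08,0,ax)))+sh).astype(int)
print(cv2.cvtColor(g,cv2.COLOR_BGR2GRAY)[y-8:y+14,x-12:x+14:2])
x,y=(proj("scene",w3(pp,(.106,0,ax)))+sh).astype(int);print(x,y)
print(cv2.cvtColor(g,cv2.COLOR_BGR2GRAY)[y-8:y+10,x-12:x+12:2])
E
```

```text
clock: 23.42
position: [0.4821, 0.2434, 0.0889]
tcp_rot: [1.777, 2.59, 0.0]
force: [0.7, -0.4, -1.4]
opening: 0.0217
finger_force: 78.4
clock: 24.25
position: [0.4712, 0.3677, 0.0884]
tcp_rot: [2.345, 2.09, -0.0]
force: [0.0, -0.7, -0.8]
opening: 0.0216
finger_force: 78.4
[-0.05216257  0.06239201 -0.00394947] [ 0.04829924 -0.66756173 -0.82623621] [0.47121915 0.36765963 0.08844645] [ 2.34503118e+00  2.09028005e+00 -6.13832331e-05] [ 0.66  0.19  0.06  1.44 -0.    2.35]
0.106 [201.06944865 171.42989592]
0.08 [204.22931478 174.26481047]
-0.08 [225.67716811 193.48819659]
[[ 96  89  83  83  79 122 125 185 123 129 131 129 124]
 [ 95  88  85  82  84  85  83 135 123 129 125 128 123]
 [ 95 105  86  83  83  82  77 102 130 132 123 127 127]
 [136 161  87  79  81  87  86  94 155 160 125 126 121]
 [204 221 116  80  83  91  86  89 126 201 150 129 126]
 [224 231 174  82  83  89  85  82  96 209 205 150 125]
 [220 234 218  83  87  86  76  68  87 190 222 202 151]
 [197 230 223  96  87  84  48  51  91 209 227 224 202]
 [175 217 219 140  86  87  44  56 111 224 228 226 222]
 [173 155 167 194  90  86  65  7
[... 910 characters left out ...]
 92  22  33 205 229 108  20  12  21]
 [231 230 231 154  30  23 172 229 113  27  22  28]
 [230 231 230 220  47  24  98 206 130  23  26  20]
 [229 229 229 225  94  24  47 148 130  21  24  26]
 [229 230 231 232 170  36  27  98 130  26  20  21]
 [228 231 230 231 223  67  24  50 112  18  16  34]
 [217 231 232 232 231 124  20  28  43  26  21  50]
 [206 232 232 232 231 170  34  21  16  24  28  48]
 [203 231 231 231 232 222  62  27  27  26  21  40]
 [208 232 232 231 231 227 117  35  22  22  22  35]
 [210 230 232 230 230 229 181  66  34  17  24  28]
 [156 230 232 232 232 232 223 111  54  34  27  47]
 [209 231 232 233 232 231 230 180  72  36  22  79]
 [229 231 230 231 231 231 232 224 123  51  26  82]]
```

The rear end face is at scene px (226,192.7), predicted (225.7,193.5), so the column sits in the grip as planned. Now lower onto the clips and press home slowly.

```bash
python3 -m jog '[{"wx":0,"wy":0,"wz":0,"tx":0.0007,"ty":0.0012,"tz":-0.015,"jaw":0},{"wx":0,"wy":0,"wz":0,"tx":0.0007,"ty":0.0012,"tz":-0.03,"jaw":0},{"wx":0,"wy":0,"wz":0,"tx":0.0007,"ty":0.0012,"tz":-0.04,"jaw":0},{"wx":0,"wy":0,"wz":0,"tx":0.0007,"ty":0.0012,"tz":-0.046,"jaw":0},{"wx":0,"wy":0,"wz":0,"tx":0.0007,"ty":0.0012,"tz":-0.05,"jaw":0},{"wx":0,"wy":0,"wz":0,"tx":0.0007,"ty":0.0012,"tz":-0.053,"jaw":0},{"wx":0,"wy":0,"wz":0,"tx":0.0007,"ty":0.0012,"tz":-0.056,"jaw":0},{"wx":0,"wy":0,"wz":0,"tx":0.0007,"ty":0.0012,"tz":-0.058,"jaw":0},{"wx":0,"wy":0,"wz":0,"tx":0.0007,"ty":0.0012,"tz":-0.06,"jaw":0},{"wx":0,"wy":0,"wz":0,"tx":0.0007,"ty":0.0012,"tz":-0.06,"jaw":0}]' 100; python3 -c "
from cell import *;s=observe();print(s['torque'],s['force'],s['position'])"
```

```text
clock: 25.13
position: [0.4726, 0.3696, 0.0331]
tcp_rot: [2.345, 2.09, 0.006]
force: [-9.8, -11.1, 26.6]
opening: 0.0209
finger_force: 103.2
[-1.58271325  1.68948791  0.51018387] [ -9.76568239 -11.07291504  26.55001972] [0.47255487 0.36963101 0.03309632]
```

It rests on the clips at 26 N with a -y force, so something isn't lined up. I'll compare its rear end face with where the seated old column's was (scene px (229.4,215.6)).

```bash
python3 - <<'E'
from h import *
s=observe();P=np.array(s["position"]);print(P,s["force"])
shot("scene","scene10.png")
def hole(f,px):
    g=cv2.cvtColor(cv2.imread(f),cv2.COLOR_BGR2GRAY);x,y=np.round(px).astype(int)
    w=g[y-4:y+5,x-4:x+5].astype(float);print(w.astype(int))
    m=w<np.percentile(w,6)+14;yy,xx=np.nonzero(m);return np.array((xx.mean()+x-4,yy.mean()+y-4))
a=(.4719,.3689,np.deg2rad(83.4));sh=np.array((-1.,1.4))
for n,f,ax,p in(("old","pics/scene1.png",.048,a),("new_air","pics/scene9.png",.125,(.4712,.3677,a[2])),("new_now","pics/scene10.png",P[2]+.0365,(P[0],P[1],a[2]))):
    pr=proj("scene",w3(p,(-.08,0,ax)))+sh
    J=np.array([(proj("scene",w3(p,(-.07,0,ax)))-proj("scene",w3(p,(-.08,0,ax))))/.01,(proj("scene",w3(p,(-.08,0,ax+.01)))-proj("scene",w3(p,(-.08,0,ax))))/.01]).T
    h=hole(f,pr if n!="old" else (229.4,215.6));print(n,"pred",pr.round(1),"seen",h.round(1),"axial,z err mm",(np.linalg.solve(J,h-pr)*1000).round(1))
E
```

```text
[0.47255487 0.36963101 0.03309632] [ -9.76568239 -11.07291504  26.55001972]
[[ 81  86  85  87  87  86  86  91 105]
 [ 85  86  87  89  85  82  85  88  99]
 [ 84  89  86  86  76  74  77  84  90]
 [ 87  87  82  80  58  51  64  82  90]
 [ 87  83  84  70  44  42  58  79  85]
 [ 83  85  88  76  57  59  68  77  82]
 [ 74  84  87  80  78  76  81  77  75]
 [ 55  75  81  82  78  77  82  72  66]
 [ 23  52  75  75  68  63  70  70  66]]
old pred [227.6 215.2] seen [229.4 217.6] axial,z err mm [-12.7  -2.3]
[[ 88  91  93  86  86  89  93 126 182]
 [ 92  89  84  85  81  82  83  96 142]
 [ 89  86  84  76  65  68  81  87 124]
 [ 88  84  79  48  43  51  75  91 140]
 [ 84  87  77  44  42  56  77 111 175]
 [ 86  86  81  65  61  75  89 131 209]
 [ 90  83  87  83  83  82  87 134 209]
 [101  86  85  88  89  88  93 109 156]
 [118  92  92  93  95 103 107 111 118]]
new_air pred [225.7 193.5] seen [226.  192.5] axial,z err mm [-3.1  4.7]
[[ 82  86  88  85  87  89  88  86  92]
 [ 85  86  89  85  88  86  84  83  86]
 [ 84  87  85  84  80  77  81  84  85]
 [ 88  91  86  78  59  55  66  83  84]
 [ 87  87  83  70  42  41  59  82  86]
 [ 86  86  80  71  49  53  63  84  90]
 [ 79  84  83  83  75  72  80  89 100]
 [ 72  83  89  84  86  81  85  93 106]
 [ 73  79  84  84  85  78  85  99 111]]
new_now pred [227.1 209. ] seen [227.3 209.5] axial,z err mm [-1.4 -0.9]
```

The seated old column's end face was about 7 mm further toward -y. The base plate evidently isn't centred on the clips: the end plate sits past +89 mm. I'll lift off, shift 7 mm back along the axis, then check.

```bash
python3 -m jog '[{"wx":0,"wy":0,"wz":0,"tx":0,"ty":0,"tz":0.006,"jaw":0},{"wx":0,"wy":0,"wz":0,"tx":0,"ty":0,"tz":0.014,"jaw":0},{"wx":0,"wy":0,"wz":0,"tx":0,"ty":0,"tz":0.02,"jaw":0},{"wx":0,"wy":0,"wz":0,"tx":-0.001,"ty":-0.004,"tz":0.02,"jaw":0},{"wx":0,"wy":0,"wz":0,"tx":-0.001,"ty":-0.007,"tz":0.02,"jaw":0},{"wx":0,"wy":0,"wz":0,"tx":-0.001,"ty":-0.007,"tz":0.02,"jaw":0},{"wx":0,"wy":0,"wz":0,"tx":-0.001,"ty":-0.007,"tz":0.02,"jaw":0},{"wx":0,"wy":0,"wz":0,"tx":-0.001,"ty":-0.007,"tz":0.02,"jaw":0},{"wx":0,"wy":0,"wz":0,"tx":-0.001,"ty":-0.007,"tz":0.02,"jaw":0},{"wx":0,"wy":0,"wz":0,"tx":-0.001,"ty":-0.007,"tz":0.02,"jaw":0}]' 100; python3 - <<'E'
from h import *
s=observe();P=np.array(s["position"]);print(P,s["force"],s["torque"])
shot("scene","scene11.png");g=cv2.cvtColor(cv2.imread("pics/scene11.png"),cv2.COLOR_BGR2GRAY)
sh=np.array((-.8,1.9))
pr=proj("scene",w3((P[0],P[1],np.deg2rad(83.4)),(-.08,0,P[2]+.0365)))+sh;x,y=np.round(pr).astype(int);print(pr,x-4,y-4);print(g[y-4:y+5,x-4:x+5])
# rear-clip vs bench: stand geometry with origin at plate centre minus d
for d in(0,.007):print(d,[(proj("scene",w3((.4719-.115*d,.3689-.993*d,np.deg2rad(83.4)),l))+sh).round(1) for l in((.092,.010,.061),(.092,-.010,.061),(.092,0,.061),(-.042,.0135,.067),(-.042,-.0135,.067),(.042,-.0135,.067))])
E
```

```text
clock: 26.02
position: [0.4706, 0.3627, 0.0479]
tcp_rot: [-2.346, -2.09, 0.001]
force: [0.9, -0.1, -0.7]
opening: 0.0209
finger_force: 99.5
[0.47063437 0.36270407 0.04793275] [ 0.93900668 -0.10351962 -0.69803321] [-0.02873292  0.01490553 -0.01858048]
[227.62068139 206.37664884] 224 202
[[ 86  86  85  86  84  87  86  92 101]
 [ 89  87  88  78  79  81  84  88  98]
 [ 88  87  78  59  51  65  81  86  98]
 [ 87  82  72  45  42  55  80  89  99]
 [ 82  85  73  58  51  68  84  95 108]
 [ 89  85  80  76  76  84  85 100 108]
 [ 83  88  84  81  86  86  93 108 112]
 [ 78  81  83  84  89  90  98 107 112]
 [ 69  77  80  81  79  90 104 110 112]]
0 [array([202.1, 191.3]), array([207.6, 189.7]), array([204.8, 190.5]), array([218.1, 206.5]), array([225.8, 204.1]), array([214.6, 193.7])]
0.007 [array([202.9, 192.1]), array([208.4, 190.5]), array([205.7, 191.3]), array([219. , 207.4]), array([226.8, 205.1]), array([215.5, 194.5])]
```

End-plate and clip tips agree with a 6–7 mm offset, and the column is free of contact. I'll press in stages.

```bash
python3 -m jog '[{"wx":0,"wy":0,"wz":0,"tx":0.0005,"ty":0,"tz":-0.006,"jaw":0},{"wx":0,"wy":0,"wz":0,"tx":0.0005,"ty":0,"tz":-0.012,"jaw":0},{"wx":0,"wy":0,"wz":0,"tx":0.0005,"ty":0,"tz":-0.014,"jaw":0},{"wx":0,"wy":0,"wz":0,"tx":0.0005,"ty":0,"tz":-0.016,"jaw":0},{"wx":0,"wy":0,"wz":0,"tx":0.0005,"ty":0,"tz":-0.018,"jaw":0},{"wx":0,"wy":0,"wz":0,"tx":0.0005,"ty":0,"tz":-0.02,"jaw":0},{"wx":0,"wy":0,"wz":0,"tx":0.0005,"ty":0,"tz":-0.021,"jaw":0},{"wx":0,"wy":0,"wz":0,"tx":0.0005,"ty":0,"tz":-0.021,"jaw":0},{"wx":0,"wy":0,"wz":0,"tx":0.0005,"ty":0,"tz":-0.021,"jaw":0},{"wx":0,"wy":0,"wz":0,"tx":0.0005,"ty":0,"tz":-0.021,"jaw":0}]' 100; python3 -c "
from cell import *;s=observe();print(s['torque'],s['force'],s['position'])"
```

```text
clock: 26.9
position: [0.4718, 0.3621, 0.0292]
tcp_rot: [2.345, 2.088, 0.002]
force: [-1.8, -7.9, 15.6]
opening: 0.0211
finger_force: 101.6
[-1.9722151   0.55299009  0.10374632] [-1.75843328 -7.86291908 15.55563243] [0.47184108 0.36212519 0.02924489]
```

Now 15.6 N at z = 0.029, as expected for insertion. The -x/-y force matches the arm's coupling seen in the bench touch. Press further.

```bash
python3 -m jog '[{"wx":0,"wy":0,"wz":0,"tx":0,"ty":0,"tz":-0.001,"jaw":0},{"wx":0,"wy":0,"wz":0,"tx":0,"ty":0,"tz":-0.002,"jaw":0},{"wx":0,"wy":0,"wz":0,"tx":0,"ty":0,"tz":-0.003,"jaw":0},{"wx":0,"wy":0,"wz":0,"tx":0,"ty":0,"tz":-0.004,"jaw":0},{"wx":0,"wy":0,"wz":0,"tx":0,"ty":0,"tz":-0.005,"jaw":0},{"wx":0,"wy":0,"wz":0,"tx":0,"ty":0,"tz":-0.006,"jaw":0},{"wx":0,"wy":0,"wz":0,"tx":0,"ty":0,"tz":-0.006,"jaw":0},{"wx":0,"wy":0,"wz":0,"tx":0,"ty":0,"tz":-0.006,"jaw":0},{"wx":0,"wy":0,"wz":0,"tx":0,"ty":0,"tz":-0.006,"jaw":0},{"wx":0,"wy":0,"wz":0,"tx":0,"ty":0,"tz":-0.006,"jaw":0}]' 100; python3 -c "
from cell import *;s=observe();print(s['torque'],s['force'],s['position'])"
```

```text
clock: 27.73
position: [0.4716, 0.362, 0.0226]
tcp_rot: [2.345, 2.088, 0.001]
force: [-1.9, -6.8, 12.0]
opening: 0.0212
finger_force: 101.3
[-1.79551025  0.47462155  0.09486525] [-1.88580776 -6.76726717 12.0068689 ] [0.47162212 0.36200506 0.02256965]
```

It's going in (z 0.0226 at 12 N). Continue to the seat at about 0.0115.

```bash
python3 -m jog '[{"wx":0,"wy":0,"wz":0,"tx":0,"ty":0,"tz":-0.0015,"jaw":0},{"wx":0,"wy":0,"wz":0,"tx":0,"ty":0,"tz":-0.003,"jaw":0},{"wx":0,"wy":0,"wz":0,"tx":0,"ty":0,"tz":-0.0045,"jaw":0},{"wx":0,"wy":0,"wz":0,"tx":0,"ty":0,"tz":-0.006,"jaw":0},{"wx":0,"wy":0,"wz":0,"tx":0,"ty":0,"tz":-0.0075,"jaw":0},{"wx":0,"wy":0,"wz":0,"tx":0,"ty":0,"tz":-0.009,"jaw":0},{"wx":0,"wy":0,"wz":0,"tx":0,"ty":0,"tz":-0.0105,"jaw":0},{"wx":0,"wy":0,"wz":0,"tx":0,"ty":0,"tz":-0.012,"jaw":0},{"wx":0,"wy":0,"wz":0,"tx":0,"ty":0,"tz":-0.012,"jaw":0},{"wx":0,"wy":0,"wz":0,"tx":0,"ty":0,"tz":-0.012,"jaw":0}]' 100; python3 -c "
from cell import *;s=observe();print(s['torque'],s['force'],s['position'])"
```

```text
clock: 28.57
position: [0.4713, 0.362, 0.0125]
tcp_rot: [2.345, 2.089, 0.001]
force: [-9.3, -12.6, 27.2]
opening: 0.0208
finger_force: 103.1
[-2.99180255  2.02044672  0.17595242] [ -9.33220803 -12.62599594  27.18653774] [0.4712566  0.36196363 0.01252686]
```

```bash
python3 -m jog '[{"wx":0,"wy":0,"wz":0,"tx":0,"ty":0,"tz":-0.0005,"jaw":0},{"wx":0,"wy":0,"wz":0,"tx":0,"ty":0,"tz":-0.001,"jaw":0},{"wx":0,"wy":0,"wz":0,"tx":0,"ty":0,"tz":-0.0015,"jaw":0},{"wx":0,"wy":0,"wz":0,"tx":0,"ty":0,"tz":-0.002,"jaw":0},{"wx":0,"wy":0,"wz":0,"tx":0,"ty":0,"tz":-0.002,"jaw":0},{"wx":0,"wy":0,"wz":0,"tx":0,"ty":0,"tz":-0.002,"jaw":0},{"wx":0,"wy":0,"wz":0,"tx":0,"ty":0,"tz":-0.002,"jaw":0},{"wx":0,"wy":0,"wz":0,"tx":0,"ty":0,"tz":-0.002,"jaw":0},{"wx":0,"wy":0,"wz":0,"tx":0,"ty":0,"tz":-0.002,"jaw":0},{"wx":0,"wy":0,"wz":0,"tx":0,"ty":0,"tz":-0.002,"jaw":0}]' 100; python3 - <<'E'
from h import *
s=observe();P=np.array(s["position"]);print(P,s["force"],s["torque"])
shot("scene","scene12.png")
for f in("scene1","scene12"):
    g=cv2.cvtColor(cv2.imread(f"pics/{f}.png"),cv2.COLOR_BGR2GRAY);print(f);print(g[210:222,222:236])
E
```

```text
clock: 29.4
position: [0.4713, 0.362, 0.0124]
tcp_rot: [2.345, 2.089, 0.003]
force: [-13.9, -16.5, 41.3]
opening: 0.0212
finger_force: 104.3
[0.47134717 0.36203454 0.0124285 ] [-13.85562764 -16.52742127  41.27859194] [-3.81555994  3.04788519  0.19843816]
scene1
[[ 83  83  81  85  80  78  84  77  83  92 106 107 112 113]
 [ 85  81  82  82  82  83  80  83  84  84  99 111 111 110]
 [ 77  79  83  81  86  85  87  87  86  86  91 105 105 112]
 [ 80  78  84  85  86  87  89  85  82  85  88  99 104 110]
 [ 77  81  81  84  89  86  86  76  74  77  84  90  97 108]
 [ 66  78  83  87  87  82  80  58  51  64  82  90  97 108]
 [ 45  72  86  87  83  84  70  44  42  58  79  85  96 110]
 [ 27  50  74  83  85  88  76  57  59  68  77  82  92 104]
 [ 13  27  55  74  84  87  80  78  76  81  77  75  78  92]
 [ 17   7  23  55  75  81  82  78  77  82  72  66  69  75]
 [ 19  15  15  23  52  75  75  68  63  70  70  66  64  64]
 [ 30  12  18  15  27  36  45  43  58  60  67  66  59  53]]
scene12
[[ 79  80  79  82  83  83  84  85  87  91  99 108 111 113]
 [ 80  84  83  88  92  87  88  87  85  84  92 100 113 115]
 [ 81  85  87  85  88  87  85  82  82  83  86  95 110 114]
 [ 77  83  86  91  86  85  75  59  72  79  84  93 108 109]
 [ 74  84  88  89  86  79  51  42  48  78  88  96 110 113]
 [ 49  76  88  88  88  78  53  46  63  76  87  96 113 112]
 [ 23  57  80  88  89  84  70  63  75  80  85  92 109 113]
 [ 25  33  61  75  87  87  84  80  83  79  74  78  93 107]
 [ 16  16  38  62  76  82  75  75  71  68  68  68  76  96]
 [ 15  14  17  30  52  65  47  39  53  64  67  65  66  73]
 [ 18  23  13  13  19  22  22  25  50  64  65  66  63  65]
 [ 26  17  17  15  14  18  25  37  53  63  65  67  61  53]]
```

Bottomed out: no further travel at 41 N, with the grip and the rear end face both at seat height. Ease off, open and retreat straight up.

```bash
python3 -m jog '[{"wx":0,"wy":0,"wz":0,"tx":0,"ty":0,"tz":0.002,"jaw":0},{"wx":0,"wy":0,"wz":0,"tx":0,"ty":0,"tz":0.004,"jaw":0},{"wx":0,"wy":0,"wz":0,"tx":0,"ty":0,"tz":0.004,"jaw":0.3},{"wx":0,"wy":0,"wz":0,"tx":0,"ty":0,"tz":0.004,"jaw":0.45},{"wx":0,"wy":0,"wz":0,"tx":0,"ty":0,"tz":0.004,"jaw":0.6},{"wx":0,"wy":0,"wz":0,"tx":0,"ty":0,"tz":0.004,"jaw":0.7},{"wx":0,"wy":0,"wz":0,"tx":0,"ty":0,"tz":0.006,"jaw":0.7},{"wx":0,"wy":0,"wz":0,"tx":0,"ty":0,"tz":0.02,"jaw":0.7},{"wx":0,"wy":0,"wz":0,"tx":0,"ty":0,"tz":0.05,"jaw":0.7},{"wx":0,"wy":0,"wz":0,"tx":0,"ty":0,"tz":0.08,"jaw":0.7}]' 40 && python3 -m jog '[{"wx":0,"wy":0,"wz":0,"tx":0,"ty":0,"tz":0.03,"jaw":0.7},{"wx":0,"wy":0,"wz":0,"tx":-0.02,"ty":0.03,"tz":0.05,"jaw":0.7},{"wx":0,"wy":0,"wz":0,"tx":-0.05,"ty":0.06,"tz":0.06,"jaw":0.7},{"wx":0,"wy":0,"wz":0,"tx":-0.08,"ty":0.09,"tz":0.06,"jaw":0.7},{"wx":0,"wy":0,"wz":0,"tx":-0.11,"ty":0.11,"tz":0.06,"jaw":0.7},{"wx":0,"wy":0,"wz":0,"tx":-0.14,"ty":0.13,"tz":0.06,"jaw":0.7},{"wx":0,"wy":0,"wz":0,"tx":-0.17,"ty":0.15,"tz":0.06,"jaw":0.7},{"wx":0,"wy":0,"wz":0,"tx":-0.2,"ty":0.16,"tz":0.06,"jaw":0.7},{"wx":0,"wy":0,"wz":0,"tx":-0.22,"ty":0.16,"tz":0.06,"jaw":0.7},{"wx":0,"wy":0,"wz":0,"tx":-0.24,"ty":0.16,"tz":0.06,"jaw":0.7}]' 40; python3 - <<'E'
from h import *
s=observe();print(s["position"],s["force"],s["opening"])
t=shot("top","top13.png")[:,:,::-1];c=shot("scene","scene13.png")[:,:,::-1]
t0=cv2.imread("pics/top0.png");c0=cv2.imread("pics/scene0.png")
G=lambda i:cv2.cvtColor(np.ascontiguousarray(i),cv2.COLOR_BGR2GRAY).astype(np.float32)
for n,a,b,(x,y) in(("top",t0,t,(223,224)),("scene",c0,c,(218,208))):
    A=G(a)[y-30:y+30,x-32:x+32];B=G(b)[y-30:y+30,x-32:x+32]
    D=np.abs(A-B);print(n,"mean diff",D.mean().round(1),"max",D.max(),"n>40",(D>40).sum())
    if n=="top":
        # end offsets along the column: template shift of nose-end & rear-end patches
        pass
    for m,l in(("front",(.068,0,.048)),("label",(0,0,.055)),("rear",(-.068,0,.048)),("nose",(.1,0,.048))):
        p=proj(n,w3((.4713,.362,np.deg2rad(83.4)),l))+(np.array((-.8,1.5)) if n=="scene" else 0)
        u,v=np.round(p).astype(int);h=6
        T=cv2.resize(G(a)[v-h:v+h+1,u-h:u+h+1],None,fx=4,fy=4,interpolation=cv2.INTER_CUBIC)
        S=cv2.resize(G(b)[v-h-5:v+h+6,u-h-5:u+h+6],None,fx=4,fy=4,interpolation=cv2.INTER_CUBIC)
        r=cv2.matchTemplate(S,T,cv2.TM_CCOEFF_NORMED);_,mx,_,q=cv2.minMaxLoc(r);print(n,m,p.round(),"old->new shift px",(np.array(q)/4-5),round(mx,3))
for cam in("top","scene"):
    for k in("amber_bottle","sample_jar_a","timer","new_column"):
        print(cam,k,[(round(r["p"],2),np.round((r["centre"][1]*560,r["centre"][0]*420)).tolist()) for r in recognise(cam,k)])
E
```

```text
clock: 30.28
position: [0.4704, 0.3622, 0.0869]
tcp_rot: [-2.345, -2.09, 0.004]
force: [0.3, 0.9, -0.3]
opening: 0.0599
finger_force: 0.0
clock: 31.12
position: [0.2293, 0.5233, 0.1469]
tcp_rot: [-2.344, -2.092, 0.001]
force: [1.2, -0.3, 0.5]
opening: 0.0599
finger_force: 0.0
[0.22934857 0.52332205 0.14694346] [ 1.18219642 -0.32404487  0.54920499] 0.05990918720496965
top mean diff 1.8 max 44.0 n>40 3
top front [209. 213.] old->new shift px [-0.25 -0.25] 0.933
top label [224. 223.] old->new shift px [-0.75 -0.5 ] 0.991
top rear [239. 233.] old->new shift px [-0.5  -0.25] 0.921
top nose [202. 208.] old->new shift px [ 0.   -0.25] 0.987
scene mean diff 4.1 max 77.0 n>40 26
scene front [209. 197.] old->new shift px [-0.25 -0.25] 0.978
scene label [218. 204.] old->new shift px [-0.5  -0.75] 0.991
scene rear [227. 215.] old->new shift px [-0.75 -1.75] 0.973
scene nose [205. 193.] old->new shift px [-0.25 -0.25] 0.985
top amber_bottle [(0.69, [350.0, 220.0]), (0.38, [222.0, 222.0])]
top sample_jar_a []
top timer [(0.63, [378.0, 252.0])]
top new_column [(0.91, [223.0, 223.0])]
scene amber_bottle [(0.61, [359.0, 233.0])]
scene sample_jar_a [(0.62, [331.0, 211.0]), (0.61, [329.0, 233.0])]
scene timer [(0.79, [385.0, 279.0])]
scene new_column [(0.84, [222.0, 205.0])]
```

The column stands in the clips, but its rear end shows a slight upward shift. I'll measure that more finely, in the same light and before/after, to be sure the rear clip has snapped.

```bash
python3 - <<'E'
from h import *
L=lambda f:cv2.cvtColor(cv2.imread(f"pics/{f}.png"),cv2.COLOR_BGR2GRAY)
pa=(.4713,.362,np.deg2rad(83.4))
def shift(a,b,u,v,hx,hy):
    A,B=L(a).astype(np.float32),L(b).astype(np.float32)
    f=8;T=cv2.resize(A[v-hy:v+hy+1,u-hx:u+hx+1],None,fx=f,fy=f,interpolation=cv2.INTER_CUBIC)
    S=cv2.resize(B[v-hy-4:v+hy+5,u-hx-4:u+hx+5],None,fx=f,fy=f,interpolation=cv2.INTER_CUBIC)
    r=cv2.matchTemplate(S,T,cv2.TM_CCOEFF_NORMED);_,m,_,q=cv2.minMaxLoc(r);return np.array(q)/f-4,round(m,3)
print("base corner scene",shift("scene0","scene13",221,231,5,4))
for n,(u,v) in(("hole",(229,216)),("rear top",(226,212)),("label",(218,204)),("label rear edge",(222,208)),("label front edge",(213,200)),("front fit",(208,195)),("nose/plate",(204,190)),("clip tip",(228,204))):
    print("scene",n,shift("scene0","scene13",u,v,3,3))
for n,(u,v) in(("base",(238,243)),("rear",(240,233)),("rear edge",(230,228)),("label",(225,224)),("front edge",(219,219)),("front fit",(210,213)),("nose",(203,210))):
    print("top",n,shift("top0","top13",u,v,3,3))
print(L("scene0")[206:222,221:237]);print(L("scene13")[206:222,221:237])
c=w3(pa,(-.08,0,.048))
for cam in("scene","top"):
    print(cam,"per mm axial",((proj(cam,w3(pa,(-.07,0,.048)))-proj(cam,c))/10).round(3),"z",((proj(cam,c+[0,0,.01])-proj(cam,c))/10).round(3),"lat+x",((proj(cam,c+[.01,0,0])-proj(cam,c))/10).round(3))
E
```

```text
base corner scene (array([0., 0.]), 0.999)
scene hole (array([-0.75 , -1.625]), 0.939)
scene rear top (array([-1. , -1.5]), 0.963)
scene label (array([-0.625, -0.875]), 0.993)
scene label rear edge (array([-1.375,  0.125]), 0.944)
scene label front edge (array([-0.375, -0.5  ]), 0.986)
scene front fit (array([-0.625, -0.375]), 0.932)
scene nose/plate (array([0., 0.]), 0.966)
scene clip tip (array([ 0.75, -0.25]), 0.994)
top base (array([0., 0.]), 0.999)
top rear (array([-1.125, -0.625]), 0.983)
top rear edge (array([-1.  , -0.75]), 0.995)
top label (array([-0.875, -0.625]), 0.994)
top front edge (array([-0.625, -0.5  ]), 0.985)
top front fit (array([-0.875, -0.5  ]), 0.959)
top nose (array([-0.125, -0.25 ]), 0.975)
[[163 164 159 165 176 159 142 142 161 208 221 223 224 224 222 223]
 [160 162 165 162 153 149 142 149 177 217 222 223 224 225 221 224]
 [143 155 166 164 154 140 134 159 185 211 223 224 223 224 223 225]
 [101 129 147 157 153 143 155 161 159 174 209 222 222 223 224 224]
 [ 90 112 117 138 148 155 159 153 142 141 165 208 221 223 223 224]
 [ 88 109 120 139 151 157 157 144 131 12
[... 1218 characters left out ...]
41 207 225 225]
 [ 65 103 125 124 107  88  81  62  41  54  82  97 153 219 226 226]
 [ 39  69 109 110  98  89  84  57  47  59  77 105 164 223 225 226]
 [ 27  32  66  85  92  91  87  73  64  69  84 112 170 214 224 225]
 [ 22  16  35  57  80  87  89  80  76  80  81 105 150 190 214 223]
 [ 38  16  10  33  55  78  84  76  69  71  67  86 123 159 187 212]
 [ 56  22  16  12  25  52  64  44  40  48  63  67  93 129 149 177]
 [ 68  19  14   8  17  19  26  17  28  47  59  65  81 114 124 137]
 [ 87  48  18  16   4  15  16  19  34  49  65  63  62  68  78  90]]
scene per mm axial [-0.143 -0.139] z [-0.024 -0.28 ] lat+x [ 0.271 -0.108]
top per mm axial [-0.223 -0.151] z [-0.017 -0.064] lat+x [ 0.132 -0.236]
```

The rear clip's lip is still spread (tip moved 0.75 px) and the rear end sits about 3.5 mm high. The column is about 4.4 mm further toward the end plate than the old one was, so its rear fitting is caught in the rear clip. I'll regrip, pull it out, move it back about 6.5 mm along the axis and press again.

```bash
python3 -m jog '[{"wx":0,"wy":0,"wz":0,"tx":0.035,"ty":-0.02,"tz":0,"jaw":0.7},{"wx":0,"wy":0,"wz":0,"tx":0.07,"ty":-0.04,"tz":0,"jaw":0.7},{"wx":0,"wy":0,"wz":0,"tx":0.105,"ty":-0.065,"tz":0,"jaw":0.7},{"wx":0,"wy":0,"wz":0,"tx":0.14,"ty":-0.09,"tz":0,"jaw":0.7},{"wx":0,"wy":0,"wz":0,"tx":0.175,"ty":-0.115,"tz":0,"jaw":0.7},{"wx":0,"wy":0,"wz":0,"tx":0.21,"ty":-0.14,"tz":0,"jaw":0.7},{"wx":0,"wy":0,"wz":0,"tx":0.235,"ty":-0.158,"tz":-0.01,"jaw":0.7},{"wx":0,"wy":0,"wz":0,"tx":0.24,"ty":-0.16,"tz":-0.035,"jaw":0.7},{"wx":0,"wy":0,"wz":0,"tx":0.24,"ty":-0.16,"tz":-0.06,"jaw":0.7},{"wx":0,"wy":0,"wz":0,"tx":0.24,"ty":-0.16,"tz":-0.06,"jaw":0.7}]' 40 && python3 -m jog '[{"wx":0,"wy":0,"wz":0,"tx":0.001,"ty":0,"tz":-0.025,"jaw":0.7},{"wx":0,"wy":0,"wz":0,"tx":0.001,"ty":0,"tz":-0.05,"jaw":0.7},{"wx":0,"wy":0,"wz":0,"tx":0.001,"ty":0,"tz":-0.07,"jaw":0.7},{"wx":0,"wy":0,"wz":0,"tx":0.001,"ty":0,"tz":-0.075,"jaw":0.5},{"wx":0,"wy":0,"wz":0,"tx":0.001,"ty":0,"tz":-0.075,"jaw":0.3},{"wx":0,"wy":0,"wz":0,"tx":0.001,"ty":0,"tz":-0.075,"jaw":0.1},{"wx":0,"wy":0,"wz":0,"tx":0.001,"ty":0,"tz":-0.075,"jaw":0},{"wx":0,"wy":0,"wz":0,"tx":0.001,"ty":0,"tz":-0.075,"jaw":0},{"wx":0,"wy":0,"wz":0,"tx":0.001,"ty":0,"tz":-0.075,"jaw":0},{"wx":0,"wy":0,"wz":0,"tx":0.001,"ty":0,"tz":-0.075,"jaw":0}]' 100; python3 -c "
from cell import *;s=observe();print(s['torque'],s['force'],s['position'])"
```

```text
clock: 32.45
position: [0.4705, 0.3602, 0.082]
tcp_rot: [-2.348, -2.087, 0.011]
force: [-1.1, 0.3, -0.4]
opening: 0.0594
finger_force: 0.0
clock: 33.28
position: [0.4719, 0.3632, 0.0143]
tcp_rot: [-2.344, -2.09, -0.001]
force: [-4.6, -1.4, -0.0]
opening: 0.0209
finger_force: 97.9
[-0.25637064  1.01487926  0.19299449] [-4.56305669 -1.43815963 -0.00668174] [0.47191733 0.36317189 0.01429901]
```

```bash
python3 -m jog '[{"wx":0,"wy":0,"wz":0,"tx":-0.001,"ty":0,"tz":0.004,"jaw":0},{"wx":0,"wy":0,"wz":0,"tx":-0.001,"ty":0,"tz":0.008,"jaw":0},{"wx":0,"wy":0,"wz":0,"tx":-0.001,"ty":0,"tz":0.012,"jaw":0},{"wx":0,"wy":0,"wz":0,"tx":-0.001,"ty":0,"tz":0.018,"jaw":0},{"wx":0,"wy":0,"wz":0,"tx":-0.001,"ty":0,"tz":0.025,"jaw":0},{"wx":0,"wy":0,"wz":0,"tx":-0.001,"ty":0,"tz":0.036,"jaw":0},{"wx":0,"wy":0,"wz":0,"tx":-0.001,"ty":-0.003,"tz":0.042,"jaw":0},{"wx":0,"wy":0,"wz":0,"tx":-0.0015,"ty":-0.0065,"tz":0.042,"jaw":0},{"wx":0,"wy":0,"wz":0,"tx":-0.0015,"ty":-0.0065,"tz":0.042,"jaw":0},{"wx":0,"wy":0,"wz":0,"tx":-0.0015,"ty":-0.0065,"tz":0.042,"jaw":0}]' 100; python3 - <<'E'
from h import *
s=observe();P=np.array(s["position"]);print(P,s["force"],s["torque"],s["tcp_rot"])
shot("scene","scene14.png")
g=cv2.cvtColor(cv2.imread("pics/scene14.png"),cv2.COLOR_BGR2GRAY);print(g[196:212,222:236])
print(proj("scene",w3((P[0],P[1],np.deg2rad(83.4)),(-.08,0,P[2]+.035)))+(-.8,1.5))
E
```

```text
clock: 34.12
position: [0.4707, 0.3559, 0.0542]
tcp_rot: [-2.346, -2.089, -0.0]
force: [-0.3, -0.2, -1.2]
opening: 0.0204
finger_force: 100.8
[0.47069567 0.35591877 0.05421516] [-0.28721086 -0.1821913  -1.20252346] [-0.05319802 -0.01961422  0.00896412] [-2.34599509e+00 -2.08945078e+00 -1.65569294e-04]
[[ 82  81  84 114 166 160 164 194 224 229 232 232 232 231]
 [ 88  84  83  85  94  91  93 129 185 215 229 232 231 231]
 [ 83  81  81  82  78  81  81  85 105 152 204 212 211 212]
 [ 82  84  80  80  82  82  81  85  87 104 127 131 128 127]
 [ 80  81  80  84  89  90  84  87  89  88 103 108 110 110]
 [ 81  82  84  87  86  88  86  86  87  86  91 100 109 111]
 [ 80  81  86  89  88  86  80  74  76  83  89  97 102 112]
 [ 81  82  85  93  88  79  58  46  54  72  83  91 102 110]
 [ 85  82  88  85  85  79  48  41  49  72  87  95 105 113]
 [ 89  86  88  88  84  82  61  60  65  76  88 100 112 112]
 [ 81  90  89  85  86  85  82  76  82  85  93 105 111 113]
 [ 74  80  87  87  84  86  85  86  86  91 101 110 111 113]
 [ 70  74  79  88  89  86  86  89  98 107 111 115 113 111]
 [ 79  73  72  82  90  91  87  93 107 110 110 111 110 114]
 [ 81  72  67  70  84  84  83  86 101 115 112 112 111 111]
 [ 81  70  67  68  73  82  84  94 102 111 113 110 112 113]]
[228.73288531 205.44520923]
```

The end face is now at px (229.0,203.6). The old column's, raised to this height, would be at (228.6,203.9), so they align. Press again.

```bash
python3 -m jog '[{"wx":0,"wy":0,"wz":0,"tx":0.0005,"ty":0,"tz":-0.01,"jaw":0},{"wx":0,"wy":0,"wz":0,"tx":0.0005,"ty":0,"tz":-0.016,"jaw":0},{"wx":0,"wy":0,"wz":0,"tx":0.0005,"ty":0,"tz":-0.019,"jaw":0},{"wx":0,"wy":0,"wz":0,"tx":0.0005,"ty":0,"tz":-0.022,"jaw":0},{"wx":0,"wy":0,"wz":0,"tx":0.0005,"ty":0,"tz":-0.024,"jaw":0},{"wx":0,"wy":0,"wz":0,"tx":0.0005,"ty":0,"tz":-0.026,"jaw":0},{"wx":0,"wy":0,"wz":0,"tx":0.0005,"ty":0,"tz":-0.028,"jaw":0},{"wx":0,"wy":0,"wz":0,"tx":0.0005,"ty":0,"tz":-0.03,"jaw":0},{"wx":0,"wy":0,"wz":0,"tx":0.0005,"ty":0,"tz":-0.03,"jaw":0},{"wx":0,"wy":0,"wz":0,"tx":0.0005,"ty":0,"tz":-0.03,"jaw":0}]' 100; python3 -c "
from cell import *;s=observe();print(s['torque'],s['force'],s['position'])"
```

```text
clock: 35.0
position: [0.4715, 0.3572, 0.0255]
tcp_rot: [-2.344, -2.09, -0.004]
force: [-2.6, 2.7, 8.0]
opening: 0.021
finger_force: 102.3
[0.29638988 0.55288526 0.06944082] [-2.6350771   2.68313059  8.01133441] [0.47151728 0.35718268 0.02547673]
```

```bash
python3 -m jog '[{"wx":0,"wy":0,"wz":0,"tx":0,"ty":0,"tz":-0.0015,"jaw":0},{"wx":0,"wy":0,"wz":0,"tx":0,"ty":0,"tz":-0.003,"jaw":0},{"wx":0,"wy":0,"wz":0,"tx":0,"ty":0,"tz":-0.0045,"jaw":0},{"wx":0,"wy":0,"wz":0,"tx":0,"ty":0,"tz":-0.006,"jaw":0},{"wx":0,"wy":0,"wz":0,"tx":0,"ty":0,"tz":-0.0075,"jaw":0},{"wx":0,"wy":0,"wz":0,"tx":0,"ty":0,"tz":-0.009,"jaw":0},{"wx":0,"wy":0,"wz":0,"tx":0,"ty":0,"tz":-0.0105,"jaw":0},{"wx":0,"wy":0,"wz":0,"tx":0,"ty":0,"tz":-0.012,"jaw":0},{"wx":0,"wy":0,"wz":0,"tx":0,"ty":0,"tz":-0.012,"jaw":0},{"wx":0,"wy":0,"wz":0,"tx":0,"ty":0,"tz":-0.012,"jaw":0}]' 100; python3 -c "
from cell import *;s=observe();print(s['torque'],s['force'],s['position'])"
```

```text
clock: 35.83
position: [0.4707, 0.356, 0.0129]
tcp_rot: [-2.345, -2.09, 0.001]
force: [-7.0, -2.8, 7.6]
opening: 0.0213
finger_force: 102.3
[-0.36454975  1.32949458  0.27260772] [-6.96166608 -2.78298122  7.59000822] [0.47072372 0.35600337 0.01287972]
```

```bash
python3 -m jog '[{"wx":0,"wy":0,"wz":0,"tx":0,"ty":0,"tz":-0.001,"jaw":0},{"wx":0,"wy":0,"wz":0,"tx":0,"ty":0,"tz":-0.002,"jaw":0},{"wx":0,"wy":0,"wz":0,"tx":0,"ty":0,"tz":-0.003,"jaw":0},{"wx":0,"wy":0,"wz":0,"tx":0,"ty":0,"tz":-0.004,"jaw":0},{"wx":0,"wy":0,"wz":0,"tx":0,"ty":0,"tz":-0.005,"jaw":0},{"wx":0,"wy":0,"wz":0,"tx":0,"ty":0,"tz":-0.006,"jaw":0},{"wx":0,"wy":0,"wz":0,"tx":0,"ty":0,"tz":-0.006,"jaw":0},{"wx":0,"wy":0,"wz":0,"tx":0,"ty":0,"tz":-0.006,"jaw":0},{"wx":0,"wy":0,"wz":0,"tx":0,"ty":0,"tz":-0.006,"jaw":0},{"wx":0,"wy":0,"wz":0,"tx":0,"ty":0,"tz":-0.006,"jaw":0}]' 100; python3 - <<'E'
from h import *
s=observe();print(s["position"],s["force"],s["torque"])
shot("scene","scene15.png")
g=cv2.cvtColor(cv2.imread("pics/scene15.png"),cv2.COLOR_BGR2GRAY);print(g[210:222,222:236])
E
```

```text
clock: 36.67
position: [0.4709, 0.3561, 0.0124]
tcp_rot: [-2.345, -2.09, -0.004]
force: [-22.7, -15.2, 49.3]
opening: 0.0209
finger_force: 106.9
[0.47093292 0.35611765 0.01240768] [-22.74056458 -15.18196797  49.31853653] [-2.64891918  4.37713343  0.23020964]
[[ 84  86  90  83  78  83  77  80  82  91 106 111 111 111]
 [ 85  85  86  84  83  81  83  79  78  83  97 110 112 112]
 [ 81  77  84  81  82  84  86  86  86  88  92  99 110 113]
 [ 81  79  80  84  84  87  89  86  86  86  90  92 104 109]
 [ 72  79  84  83  86  92  88  85  81  83  83  88  99 106]
 [ 57  75  82  85  90  90  83  78  61  67  76  87  94 101]
 [ 40  64  82  83  90  89  79  64  45  47  70  86  96 105]
 [ 17  47  76  84  88  87  81  59  46  56  76  84  92 103]
 [ 11  30  49  79  85  86  86  70  68  72  82  79  80  94]
 [ 18  21  29  53  79  84  82  84  81  79  81  76  69  72]
 [ 19  14  19  31  51  76  83  74  83  77  76  70  64  61]
 [ 30  13  17  15  35  50  68  57  65  68  68  68  61  51]]
```

Bottomed out. The end face is now at px (230.3,216.5), at the old column's seat height and about 4 mm further back axially. Release, retreat and re-check against the start pictures.

```bash
python3 -m jog '[{"wx":0,"wy":0,"wz":0,"tx":0,"ty":0,"tz":0.003,"jaw":0},{"wx":0,"wy":0,"wz":0,"tx":0,"ty":0,"tz":0.0055,"jaw":0},{"wx":0,"wy":0,"wz":0,"tx":0,"ty":0,"tz":0.0055,"jaw":0.3},{"wx":0,"wy":0,"wz":0,"tx":0,"ty":0,"tz":0.0055,"jaw":0.45},{"wx":0,"wy":0,"wz":0,"tx":0,"ty":0,"tz":0.0055,"jaw":0.6},{"wx":0,"wy":0,"wz":0,"tx":0,"ty":0,"tz":0.0055,"jaw":0.7},{"wx":0,"wy":0,"wz":0,"tx":0,"ty":0,"tz":0.008,"jaw":0.7},{"wx":0,"wy":0,"wz":0,"tx":0,"ty":0,"tz":0.02,"jaw":0.7},{"wx":0,"wy":0,"wz":0,"tx":0,"ty":0,"tz":0.05,"jaw":0.7},{"wx":0,"wy":0,"wz":0,"tx":0,"ty":0,"tz":0.08,"jaw":0.7}]' 40 && python3 -m jog '[{"wx":0,"wy":0,"wz":0,"tx":0,"ty":0,"tz":0.03,"jaw":0.7},{"wx":0,"wy":0,"wz":0,"tx":-0.02,"ty":0.03,"tz":0.05,"jaw":0.7},{"wx":0,"wy":0,"wz":0,"tx":-0.05,"ty":0.06,"tz":0.06,"jaw":0.7},{"wx":0,"wy":0,"wz":0,"tx":-0.08,"ty":0.09,"tz":0.06,"jaw":0.7},{"wx":0,"wy":0,"wz":0,"tx":-0.11,"ty":0.11,"tz":0.06,"jaw":0.7},{"wx":0,"wy":0,"wz":0,"tx":-0.14,"ty":0.13,"tz":0.06,"jaw":0.7},{"wx":0,"wy":0,"wz":0,"tx":-0.17,"ty":0.15,"tz":0.06,"jaw":0.7},{"wx":0,"wy":0,"wz":0,"tx":-0.2,"ty":0.165,"tz":0.06,"jaw":0.7},{"wx":0,"wy":0,"wz":0,"tx":-0.22,"ty":0.165,"tz":0.06,"jaw":0.7},{"wx":0,"wy":0,"wz":0,"tx":-0.24,"ty":0.165,"tz":0.06,"jaw":0.7}]' 40; python3 - <<'E'
from h import *
s=observe();print(s["clock"],s["position"],s["force"])
shot("top","top16.png");shot("scene","scene16.png")
L=lambda f:cv2.cvtColor(cv2.imread(f"pics/{f}.png"),cv2.COLOR_BGR2GRAY)
def shift(a,b,u,v,hx,hy):
    A,B=L(a).astype(np.float32),L(b).astype(np.float32)
    f=8;T=cv2.resize(A[v-hy:v+hy+1,u-hx:u+hx+1],None,fx=f,fy=f,interpolation=cv2.INTER_CUBIC)
    S=cv2.resize(B[v-hy-4:v+hy+5,u-hx-4:u+hx+5],None,fx=f,fy=f,interpolation=cv2.INTER_CUBIC)
    r=cv2.matchTemplate(S,T,cv2.TM_CCOEFF_NORMED);_,m,_,q=cv2.minMaxLoc(r);return np.array(q)/f-4,round(m,3)
for n,(u,v) in(("hole",(229,216)),("rear top",(226,212)),("label",(218,204)),("label front edge",(213,200)),("front fit",(208,195)),("front clip tip",(216,193)),("nose/plate",(204,190)),("clip tip",(228,204)),("jar_b",(328,211)),("jar_a",(329,233)),("bottle",(357,232)),("timer",(387,273)),("blue",(176,183))):
    print("scene",n,shift("scene0","scene16",u,v,3 if u<300 else 6,3 if u<300 else 6))
for n,(u,v) in(("rear",(240,233)),("rear edge",(230,228)),("label",(225,224)),("front edge",(219,219)),("front fit",(210,213)),("nose",(203,210))):
    print("top",n,shift("top0","top16",u,v,3,3))
E
```

```text
clock: 37.55
position: [0.4706, 0.3557, 0.0868]
tcp_rot: [-2.346, -2.09, 0.003]
force: [0.4, 0.7, 0.3]
opening: 0.0595
finger_force: 0.0
clock: 38.38
position: [0.2295, 0.5219, 0.147]
tcp_rot: [-2.344, -2.092, -0.001]
force: [0.1, 0.7, -0.9]
opening: 0.06
finger_force: 0.0
38.3833 [0.22949755 0.5219451  0.14700489] [ 0.09159288  0.70467751 -0.87263406]
scene hole (array([0.375, 0.375]), 0.957)
scene rear top (array([0.375, 0.5  ]), 0.988)
scene label (array([0.25, 0.5 ]), 0.991)
scene label front edge (array([0.25, 0.25]), 0.995)
scene front fit (array([0.5 , 0.25]), 0.942)
scene front clip tip (array([0.125, 0.125]), 0.992)
scene nose/plate (array([0.25 , 0.125]), 0.983)
scene clip tip (array([0., 0.]), 0.998)
scene jar_b (array([0., 0.]), 0.998)
scene jar_a (array([0., 0.]), 0.998)
scene bottle (array([0., 0.]), 0.972)
scene timer (array([0., 0.]), 0.997)
scene blue (array([0., 0.]), 0.997)
top rear (array([0.625, 0.5  ]), 0.974)
top rear edge (array([0.625, 0.375]), 0.994)
top label (array([0.375, 0.25 ]), 0.996)
top front edge (array([0.625, 0.375]), 0.994)
top front fit (array([0.75, 0.5 ]), 0.971)
top nose (array([-0.125,  0.   ]), 0.942)
```

Everything agrees. The column is shifted evenly, about 2.5 mm back along its axis from where the old one lay. It is level with the old one's height, both clips have closed back, and the bystanders show no shift. Handing in.

```bash
python3 -c "
from cell import *;print(finish_job())"
```

```text
the job is handed in; nothing more can be done
None
```

I handed the job in at about 38 s: the used column lies flat in the tray and the fresh one is pressed home in both clips, nose toward the end-plate notch; it took a second try because its rear fitting first caught on a clip, and the bottle, jars and timer did not move.

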